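# Make up two boxed model sets in their fitted trays

### The arm

A 6-joint arm with a two-finger parallel gripper is mounted at the origin on a cart in front of the work surface, level with it; the furniture and walls round the work are solid. World frame = base frame: x ahead of the robot, y to its left, z up, the work surface at z = 0. Lengths are in m, angles in rad, forces in N, time in s.
With the tool pointing down it reaches from about 0.375 to 0.9 m from the base axis. Payload 3.1 kg.
Tool frame: the origin (TCP) lies where the fingers leave the gripper's body, on its centre line; the fingertips stand 70 mm ahead of it and the grasp point (between the pads) lies 51 mm ahead of it (robot.tip_reach is the distance from the TCP to the fingertips, in m); z points along the fingers, y is the line along which they close (so a half turn about z gives the same grasp; the last joint's range is limited). The gripper opens to 87 mm and grips with 3 to 60 N. Pads are 19 mm wide; open, the fingers measure 117 mm over their backs; the gripper's body (75 mm by 190 mm) begins 51 mm behind the grasp point.
Start: joints at [-1.502, 0.527, 1.433, -0, 1.181, -0.178], TCP at [0.153, -0.606, 0.292] pointing down, gripper open.
Joint ranges: [-3.08, 3.08], [-0.75, 2.2], [0.22, 2.44], [-1.43, 4.57], [0, 2.65], [-2.85, 2.85]. Speed limits (rad/s): [2.79, 2.79, 3.14, 3.14, 3.14, 3.14].

### API

Orientations are given as a unit quaternion [x, y, z, w].
In Python, from rig import robot gives the robot as it stands.
- The arm moves only by the tool carry_out, never from a script. Its argument "rows" is a list that holds one entry, the list of rows, each a list of 6 numbers: the shift along the tool's x, y, z in mm, then the turn, a rotation vector about the tool's x, y, z in units of 8 degrees (1.0 is 8 degrees). A call has 1 to 20 rows; each row is the pose to reach, as a shift and turn from the pose commanded when the call began, along the tool's axes at that moment; what a row does not reach only later rows make up. A row lasts 1/10 s, in which the tool goes at most 50 mm and 8.59 degrees, less where a joint would pass 70% of its speed; a pose out of reach is approached as far as the arm can. A call with a gripper value outside its range is refused whole. "fingers" is the opening, from 0 (shut) to 1 (fully open), set as the call begins (left out, the last holds). The fingers move at their own pace and stop on an object; "grip_force" is the grip in N (left out, the last holds). Time passes only in rows, so rows that repeat a pose let the fingers close. It gives the time, the measured TCP pose, the force and the opening at its end, in the units of the state.
- robot.get_obs(): the state, without advancing time (a new reading comes with each control period).
- robot.camera(name): name is "scene" or "top" or "wrist"; returns a dict with "color" (480x640x3 uint8, red, green, blue), "depth" (480x640 float32, m along the optical axis (not along the pixel's ray), 0 where there is no reading), "K" (3x3 intrinsics, pixels), "camera_from_world" (4x4, takes a point from world to camera coordinates). Camera axes: x right, y down, z forward; pixel columns grow to the right and rows downward; lengths in m; the calibration is good to about 2 mm. A picture is of the moment at which its call begins.
- robot.hand_in(): hands the job in, once; it reports no verdict.
The state is a dict: "time": time; "q": joint angles; "joint_velocities": joint speeds; "joint_torque": joint torques, N m; "position": TCP position; "tool_rot": TCP orientation; "ft_force": force on the tool from outside, world axes, zero at the start; "moment": the same for the moment, N m; "grip_width": finger opening in m.
Only numpy, scipy, OpenCV 4.12 (cv2) and the standard library are available. Lean on these libraries where they do the work, as an engineer would, in place of code of your own. Each camera call takes 0.05 s, during which the arm holds its last target. There are 200 camera calls.

### The job

Make up the two boxed sets for the exhibition stall. The goods-transfer set, in the tray with two cut-outs, is the empty open wagon and the box lorry; the coal-merchant set, in the tray with three cut-outs, is the coal-filled wagon, the corrugated hut and the little pickup. Put each model upright, right down in the cut-out made to its size, and leave the double-deck bus and the small van on the road alone.

Things in the scene. Friction and masses are not known exactly. Their poses are not given: they have to be found in the camera images.
- goods_tray: Fixed shallow tray with two cut-outs: wooden rim 124 x 128 mm (x, y), 12 mm high; dark foam 11 mm high, cut-outs 8 mm deep (floor 3 mm above the underside). Origin: centre of the underside, z up. Both cut-outs run along its y: wagon 42 x 98 mm (x, y), centre at x -32, y 0 mm; lorry 44 x 110 mm, centre at x +31, y 0 mm.
- coal_tray: Fixed tray of the same make with three cut-outs: rim 123 x 154 mm (x, y), 12 mm high, cut-out floors 3 mm above the underside. Origin: centre of the underside, z up. Cut-outs: wagon, along the tray's x, 98 x 42 mm (x, y), centre at x 0, y -47 mm; along the tray's y: hut 50 x 76 mm, centre at x -27.5, y +30 mm, and pickup 35 x 72 mm, centre at x +35, y +30 mm.
- empty_wagon: Open goods wagon, empty (one sees its plain floor), light grey, 31 x 88 x 32 mm (x, y, z) over the couplings. Starts on the railway track, whose rails are 7 mm above the ground. Origin: centre, at the underside of the wheels; y along the wagon, z up. Its sides, 14 to 32 mm above the origin and 31 mm apart, can be gripped across; either end may lead.
- coal_wagon: Open goods wagon of the same size filled with coal lumps, brown, 31 x 88 x 30 mm (x, y, z). Starts on the track, rails 7 mm above the ground. Origin: centre, at the underside of the wheels; y along the wagon, z up. Its sides, 14 to 30 mm above the origin and 31 mm apart, can be gripped across; either end may lead.
- box_lorry: Model box lorry, white cab and roof, blue box sides, 33 x 99 x 40 mm (x, y, z). Starts on the model road, at ground height. Origin: centre, at the underside of the wheels; y along the lorry (cab at -y), z up. Grip across the box, 32 mm wide, 12 to 40 mm above the origin; either end may lead in its cut-out.
- pickup: Small white pickup with an open bed, 24 x 62 x 23 mm (x, y, z), the smallest model here. Starts on the model road, at ground height. Origin: centre, at the underside of the wheels; y along the vehicle (cab at -y), z up. Grip across the middle, 24 mm wide, 11 to 20 mm above the origin; either end may lead.
- hut: Grey corrugated goods hut with an overhanging mustard-yellow pent roof, a plain block 40 x 65 x 41 mm (x, y, z). Starts on the model road, at ground height. Origin: centre of the underside; y along its length, z up. Grip across the 40 mm; either end may lead.
- bus_red: Bystander: double-deck bus, 33 x 110 x 57 mm, loose on the road at the far left. Origin: centre of the underside; y along the bus. Leave alone.
- van_maroon: Bystander: small panel van, 31 x 68 x 35 mm, loose on the road between the models and the trays. Origin: centre of the underside; y along the van. Leave alone.

How it is judged:
At the end, for the whole second after the job is handed in: Each model in its cut-out of its tray: origin within 9 mm of the cut-out's centre along both tray axes, under 6 mm above the tray's underside (on the cut-out floor), lengthwise to 0.22 rad (either way round), upright to 0.12 rad, at rest (x of empty_wagon in the frame of goods_tray between -0.041 and -0.023 m and y of empty_wagon in the frame of goods_tray between -0.009 and 0.009 m and z of empty_wagon in the frame of goods_tray between 0 and 0.006 m and angle between the y axis of each of empty_wagon, box_lorry and the y axis of goods_tray, either way round below 0.22 rad and angle between each of empty_wagon, box_lorry, coal_wagon, hut, pickup's own z axis and vertical below 0.12 rad and linear speed of each of empty_wagon, box_lorry, coal_wagon, hut, pickup below 0.02 m/s and x of box_lorry in the frame of goods_tray between 0.022 and 0.04 m and y of box_lorry in the frame of goods_tray between -0.009 and 0.009 m and z of box_lorry in the frame of goods_tray between 0 and 0.006 m and x of coal_wagon in the frame of coal_tray between -0.009 and 0.009 m and y of coal_wagon in the frame of coal_tray between -0.056 and -0.038 m and z of coal_wagon in the frame of coal_tray between 0 and 0.006 m and angle between the y axis of coal_wagon and the x axis of coal_tray, either way round below 0.22 rad and x of hut in the frame of coal_tray between -0.0365 and -0.0185 m and y of hut in the frame of coal_tray between 0.021 and 0.039 m and z of hut in the frame of coal_tray between 0 and 0.006 m and angle between the y axis of each of hut, pickup and the y axis of coal_tray, either way round below 0.22 rad and x of pickup in the frame of coal_tray between 0.026 and 0.044 m and y of pickup in the frame of coal_tray between 0.021 and 0.039 m and z of pickup in the frame of coal_tray between 0 and 0.006 m); the robot touches nothing.
It fails at once if the double-deck bus or the small van is moved by more than 10 mm (distance of any of bus_red, van_maroon from where it was at the start of the episode above 0.01 m).
It also fails if it takes over 118 s, if anything falls off the work surface, if the arm or the gripper's body presses on something with over 40 N, if the wrist force passes 120 N, or if a joint passes its speed limit or range.

## Working session

There is one attempt and no reset: what is moved stays moved. The work goes in short steps, Python scripts to look and compute and a tool call to move; the robot and the scene stay as the last step left them, time stands still between calls to the robot, and variables do not carry over. Pictures are saved under pics/ and viewed, on a budget of 14 in all, crops included, one or two more only if the job needs it, and the job is handed in when it is done.

Besides the shell and the picture viewer there is one more tool, called after "Call:" as name([rows], argument=value, ...), one row to a line, values as JSON. carry_out: Moves the arm, as the interface text tells. Its arguments: {"type":"object","properties":{"rows":{"type":"array"},"fingers":{"type":"number"},"grip_force":{"type":"number"}},"required":["rows"]}

```bash
ls; mkdir -p pics
python3 - <<'E'
from rig import robot
import cv2,pickle
d={n:robot.camera(n) for n in("top","scene")}
pickle.dump(d,open('c0.pkl','wb'))
for n in d: cv2.imwrite(f'pics/{n}0.png',d[n]["color"][:,:,::-1]); print(n,d[n]["K"],d[n]["camera_from_world"])
print(robot.get_obs())
E
```

```text
pics
top [[484.82988698   0.         326.92277576]
 [  0.         484.82988698 235.46429035]
 [  0.           0.           1.        ]] [[ 0.02424068 -0.99961322  0.01363082  0.06368468]
 [-0.99043185 -0.0258665  -0.13555694  0.59793389]
 [ 0.13585709 -0.0102144  -0.99067579  1.21688049]
 [ 0.          0.          0.          1.        ]]
scene [[479.69469117   0.         321.50468812]
 [  0.         479.69469117 238.85575558]
 [  0.           0.           1.        ]] [[-0.70824011 -0.70595511  0.00482992  0.48616744]
 [-0.50724407  0.50410364 -0.69898711  0.28133859]
 [ 0.49101874 -0.49750065 -0.71511796  1.09750091]
 [ 0.          0.          0.          1.        ]]
{'time': 0.1, 'q': array([-1.50149288e+00,  5.28355454e-01,  1.43378797e+00,  1.74067210e-05,
        1.18141915e+00, -1.78517477e-01]), 'joint_velocities': array([-0.00159684, -0.00372346, -0.00292961,  0.00071539,  0.00044946,
        0.00107998]), 'joint_torque': array([-3.55431657e-04, -4.40986562e+01, -1.77150124e+01,  6.35505212e-02,
        5.34171949e-02, -3.53212636e-05]), 'position': array([ 0.15329152, -0.60535681,  0.29137588]), 'tool_rot': array([ 9.92332844e-01,  1.23590277e-01,  6.17954981e-05, -9.83050314e-04]), 'ft_force': array([ 0.26638053, -0.46815256, -0.33331853]), 'moment': array([-0.00118535,  0.01116808,  0.04074973]), 'grip_width': 0.08697316089681043}
```

View pics/top0.png

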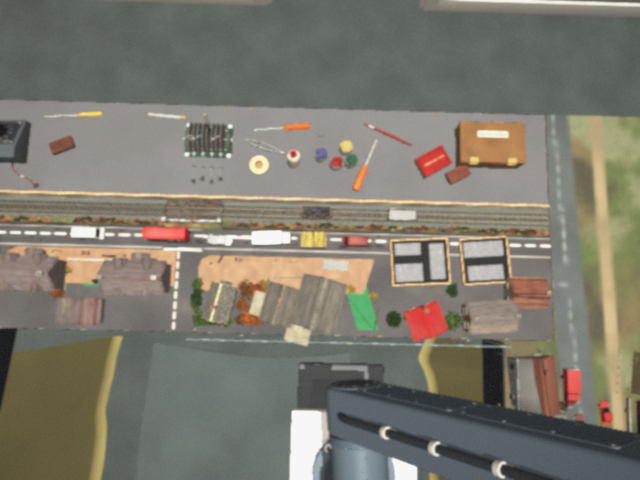

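View pics/scene0.png

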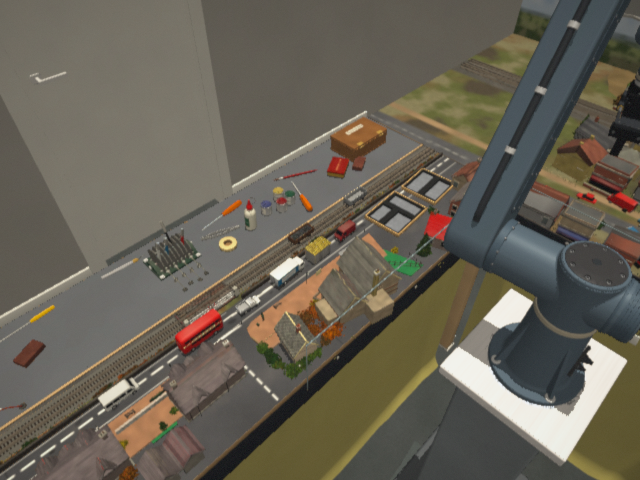

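The top view shows the coal wagon at (316,213), empty wagon (402,214), pickup (219,239), lorry (270,238), hut (314,239), van (355,241), bus (165,233), coal tray (420,262) and goods tray (485,261).

```bash
cat > h.py <<'E'
import numpy as np,cv2,pickle
def cloud(c):
    K,T=c["K"],c["camera_from_world"]; d=c["depth"]; v,u=np.mgrid[:480,:640]
    p=np.stack([(u-K[0,2])/K[0,0]*d,(v-K[1,2])/K[1,1]*d,d],-1)
    return (p-T[:3,3])@T[:3,:3]          # R^T(p-t)
def ray(c,uv,z):
    K,T=c["K"],c["camera_from_world"]; R,t=T[:3,:3],T[:3,3]
    o=-R.T@t; uv=np.atleast_2d(np.asarray(uv,float))
    w=np.c_[(uv[:,0]-K[0,2])/K[0,0],(uv[:,1]-K[1,2])/K[1,1],np.ones(len(uv))]@R
    return o+w*((z-o[2])/w[:,2])[:,None]
def proj(c,P):
    K,T=c["K"],c["camera_from_world"]; q=np.atleast_2d(P)@T[:3,:3].T+T[:3,3]
    return (q/q[:,2:])@K.T
def rect(xy):
    (cx,cy),(w,h),a=cv2.minAreaRect((xy*1000).astype(np.float32)); b=cv2.boxPoints(((cx,cy),(w,h),a))
    e=max((b[1]-b[0],b[2]-b[1]),key=np.linalg.norm); th=np.degrees(np.arctan2(e[1],e[0]))%180
    return np.round([cx,cy,max(w,h),min(w,h),th],1)  # centre mm, long, short, angle of long axis from +x deg
E
python3 - <<'E'
from h import *
d=pickle.load(open('c0.pkl','rb'));c=d['top'];P=cloud(c)
obj=dict(coalw=(316,213),emptyw=(402,214),pickup=(219,239),lorry=(270,238),hut=(314,239),van=(355,241),bus=(165,233))
g=P[225:230,280:300];print('road z',P[246:250,150:350,2].mean(),g[...,2].mean())
for n,(u,v) in obj.items():
    w=P[v-22:v+22,u-40:u+40]; z=P[v,u,2]; lo=0.013 if n!='coalw' and n!='emptyw' else 0.022
    m=((w[...,2]>lo)&(w[...,2]<0.07)).astype(np.uint8); k,l=cv2.connectedComponents(m); i=l[22,40]
    if i==0: print(n,'none',z); continue
    q=w[l==i]; print(n,rect(q[:,:2]),len(q),'zmax',np.percentile(q[:,2],[50,90]).round(4))
# height-rectified enlarged view, 1px=1mm... x 0.36..0.66, y 0.45..-0.45
c2=c["color"]
gx,gy=np.meshgrid(0,0)
src=[(u,v) for u,v in((180,195),(530,195),(530,295),(180,295))]
for s in src: print(s,ray(c,s,0.01).round(3))
cv2.imwrite('pics/crop.png',cv2.resize(c2[195:295,370:530,::-1],None,fx=5,fy=5,interpolation=cv2.INTER_CUBIC))
cv2.imwrite('pics/crop2.png',cv2.resize(c2[195:260,185:385,::-1],None,fx=4,fy=4,interpolation=cv2.INTER_CUBIC))
E
```

```text
road z 0.009442087622817032 0.006553258890067428
coalw [659.1 108.9  79.4  31.6  91.3] 360 zmax [0.0301 0.0356]
emptyw none 0.016131078519835532
pickup [581.6 364.8  60.4  23.8  85.8] 145 zmax [0.0177 0.0224]
lorry [597.4 210.3 127.1  49.8  93.1] 581 zmax [0.0373 0.0419]
hut [592.5 116.   65.2  52.   90.9] 441 zmax [0.0388 0.042 ]
van [587.4   5.6  65.3  29.3  90.9] 257 zmax [0.0318 0.0364]
bus [594.2 515.1 145.8  44.7  84.1] 695 zmax [0.054 0.058]
(180, 195) [[0.699 0.474 0.01 ]]
(530, 195) [[ 0.725 -0.468  0.01 ]]
(530, 295) [[ 0.456 -0.459  0.01 ]]
(180, 295) [[0.434 0.457 0.01 ]]
```

View pics/crop.png

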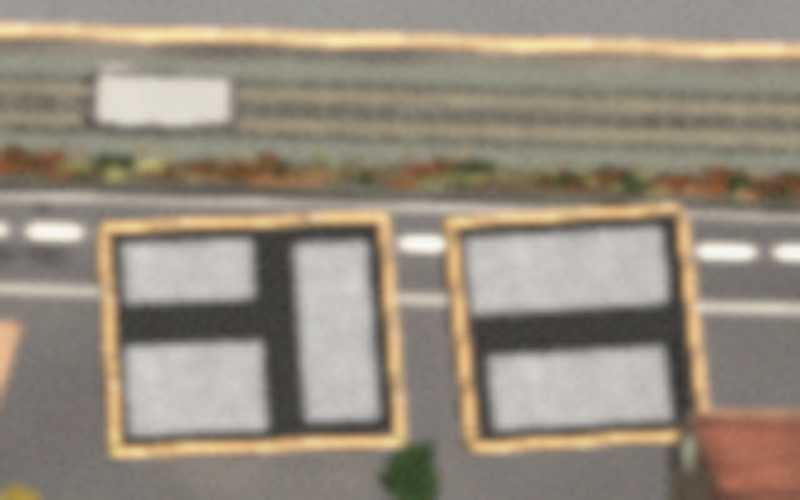

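View pics/crop2.png

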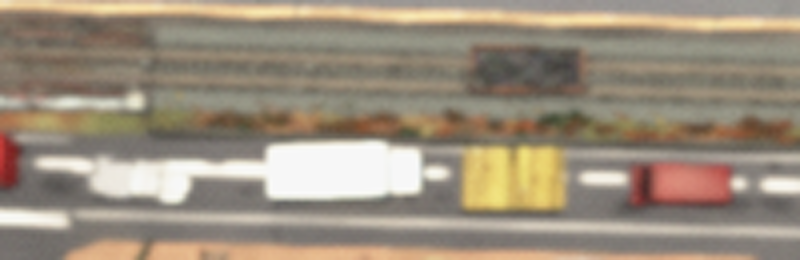

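The crops show the trays close up. The coal tray's pickup and hut cut-outs are on the left and its wagon cut-out is on the right. In the goods tray the lorry cut-out is on top and the wagon one below. Next I'll measure the rims, the object colours and the obstacle heights.

Run:
```python
from h import *
d=pickle.load(open('c0.pkl','rb'));c=d['top'];P=cloud(c);I=c["color"];hsv=cv2.cvtColor(I,cv2.COLOR_RGB2HSV)
def rep(n,m,win,z):
    u0,u1,v0,v1=win; s=np.zeros_like(m,dtype=np.uint8); s[v0:v1,u0:u1]=m[v0:v1,u0:u1]
    k,l,st,_=cv2.connectedComponentsWithStats(s); i=1+st[1:,4].argmax(); v,u=np.nonzero(l==i)
    R=ray(c,np.c_[u,v],z); print(n,rect(R[:,:2]),len(u),'z',np.median(P[l==i][:,2]).round(4))
wood=(hsv[...,0]>9)&(hsv[...,0]<24)&(hsv[...,1]>70)&(hsv[...,2]>150)
rep('coaltray',wood,(386,454,232,290),.012); rep('goodstray',wood,(456,515,232,288),.012)
grey=(hsv[...,2]>120)&(hsv[...,1]<45)
for n,w in dict(pick=(394,422,240,258),hut=(394,425,261,283),cw=(426,449,240,282),lorry=(463,506,238,259),gw=(465,506,263,284)).items():
    rep('cut '+n,grey,w,.003)
white=(hsv[...,2]>195)&(hsv[...,1]<35)
rep('emptyw',(hsv[...,2]>165)&(hsv[...,1]<40),(385,420,205,226),.039)
rep('lorry',hsv[...,2]>235,(248,294,228,248),.040); rep('hut',(hsv[...,0]>18)&(hsv[...,0]<35)&(hsv[...,1]>90),(295,332,228,252),.041)
rep('pick',hsv[...,2]>175,(206,234,233,248),.018)
for n,uv in dict(roadL=(210,249),roadR=(385,255),ground=(540,235),back=(300,195),betw=(453,275)).items():
    u,v=uv; print(n,P[v-2:v+3,u-4:u+5,2].mean().round(4))
print('height map mm max (20mm cells) x desc, y from .45 to -.5')
X=np.arange(.72,.40,-.03);Y=np.arange(.45,-.50,-.04);print('      ',*(f'{1000*y:4.0f}' for y in Y))
for x in X: print(f'{x:.2f}',*(f"{1000*np.max(P[(abs(P[...,0]-x)<.015)&(abs(P[...,1]-y)<.02)&(c['depth']>0)][:,2],initial=-1):4.0f}" for y in Y))
```

```text
coaltray [ 537.9 -168.2  158.9  127.    93.7] 610 z 0.0092
goodstray [ 546.  -343.7  138.3  127.8   95.2] 540 z 0.0095
cut pick [ 571.8 -136.1   70.1   34.9   91.5] 346 z 0.0024
cut hut [ 508.5 -140.3   75.3   50.7   94.4] 541 z 0.0022
cut cw [ 540.9 -215.5   96.6   41.6    3.8] 566 z 0.0026
cut lorry [ 576.8 -339.4  108.6   44.1   94.9] 656 z 0.0024
cut gw [ 513.5 -344.6   97.1   42.6   94.8] 578 z 0.0024
emptyw [ 660.8 -116.3   68.6   31.9   91.5] 280 z 0.0216
lorry [588.2 229.7 106.1  31.3  91.5] 472 z 0.0386
hut [585.9 115.8  64.6  41.8  91.5] 414 z 0.0389
pick [581.  361.   71.5  27.3  88.9] 250 z 0.0142
roadL 0.0276
roadR 0.0278
ground 0.0073
back -0.0007
betw 0.001
height map mm max (20mm cells) x desc, y from .45 to -.5
        450  410  370  330  290  250  210  170  130   90   50   10  -30  -70 -110 -150 -190 -230 -270 -310 -350 -390 -430 -470
0.72    9    6    8    7    5    7    6    7    6    6    6   24    5    6    6    5    7    8    7    5    5    6    5    5
0.69   12    9   10   11    9    7    7    8    8    7    9    8   10    8    9    8    9    7    9    9    8 
[... 439 characters left out ...]
   45   24   38   40   16   17   10   17   20   16    9   10   16    6    6
0.54    6   10   17   11   11   12   55   24   12   28   31   29   11   11   16   16   15   16   18   18   17   19    8    9
0.51    6   12   15   11   11   11   55   10   63   30   30   28    8    9   17    8   16   15   16   17    8   49   52   50
0.48    7   18   59   70   20   20   89   88   99  127  110   62    9    7   17   14   15   20   19   14   17   78   75   88
0.45    8   20   69   79   38   55   96  103  106  125  107   58   13   10    7    6   50   17   19   56   60   81   82   91
0.42    9   18   98   93   22   62  103   99  116  125   95   23    9   19   58  105   99   51   76   83   83   99   57   57
```

Run:
```python
from h import *
d=pickle.load(open('c0.pkl','rb'))
for n in('top','scene'):
    P=cloud(d[n]);D=d[n]['depth'];Y=np.arange(-.09,-.42,-.015);print(n,' ',*(f'{1000*y:4.0f}' for y in Y))
    for x in np.arange(.50,.395,-.01): print(f'{x:.2f}',*(f"{1000*np.max(P[(abs(P[...,0]-x)<.005)&(abs(P[...,1]-y)<.0075)&(D>0)][:,2],initial=-.001):4.0f}" for y in Y))
```

```text
top    -90 -105 -120 -135 -150 -165 -180 -195 -210 -225 -240 -255 -270 -285 -300 -315 -330 -345 -360 -375 -390 -405
0.50   13   13    8    7    6    6   14   16    6    6   13    3    3   17   10    8    7    8    7    7   47   49
0.49   16   14    8    7    6    8   14   14   15   15   16    5    4   13   12   14   17   15   13   14   59   60
0.48   12   13   12   17   14   13   14   15   17   15   13   13   13   14   14   14   14   12    4    4   70   65
0.47   16   15   16   13    4    5    4    3    4    3   19   20   14    4    3    5    8    3    4    4   78   75
0.46    6    4    7    6    6    6    4    6    5    4   15   19   12    3    4    5    6    3    2    5   81   80
0.45    2    3    5    4    4    3    7    4    6    5   14   18   10    6    5    3    5    3    4    3   76   73
0.44    3    4    5    5    5    2    3   50    5    5    7    3    5    6   52   54   59   56   60   59   65   67
0.43    4    4    4    4    4   71   78   66   49    6    7    5   61   65   62   60   66   65   65   67   65   67
0.42    6    3    2   74   89   91   80   67   54    4    2    4
[... 963 characters left out ...]
   78   78
0.45    2    4    3    2    3    4    3    2    2   -1   -1   11    3    3    3    3   -1   -1   -1   -1   71   77
0.44    3    5    5    3    5    2    4   -1   -1   -1   -1   -1    1    2   50   55   51   53   57   57   65   67
0.43    4    3    3    2    5    4   -1   -1   -1   -1   -1   -1   57   61   60   63   65   62   65   64   63   -1
0.42    4    3    3   -0   88   89   -1   -1   -1   -1   -1   -1   65   68   69   70   69   68   -1   -1   -1   -1
0.41   16    1   57   75   92  106   -1   -1   -1   -1   -1   -1   70   77   75   74   74   -1   -1   -1   -1   -1
0.40   51   41   57   71   85   92   86   -1   -1   -1   -1   23   78   98   -1   -1   -1   -1   -1   -1   -1   -1
```

Call:
carry_out([
  [[0, 0, -1, 0, 0, 0], [0, 0, -1, 0, 0, 0]],
], fingers=1, grip_force=15)

```text
time: 0.3
position: [0.1533, -0.6058, 0.2931]
tool_rot: [0.992, 0.124, 0.0, -0.0]
ft_force: [-0.9, 0.7, -0.7]
grip_width: 0.087
```

```bash
cat >> h.py <<'E'
from scipy.spatial.transform import Rotation as Ro
def plan(*targets):   # each (x,y,z in mm, psi deg = direction of tool x) -> row from present pose
    from rig import robot
    o=robot.get_obs(); R=Ro.from_quat(o["tool_rot"]); p=o["position"]*1000
    print('now',p.round(1),'psi',np.degrees(np.arctan2(*R.as_matrix()[1::-1,0])).round(1),'t',o["time"],'w',round(o["grip_width"]*1000,1),'F',o["ft_force"].round(1))
    for t in targets:
        a=np.radians(t[3]); G=Ro.from_matrix(np.c_[[np.cos(a),np.sin(a),0],[np.sin(a),-np.cos(a),0],[0,0,-1]])
        s=R.inv().apply(np.array(t[:3])-p); r=np.degrees((R.inv()*G).as_rotvec())/8
        print(t,s.round(1).tolist()+r.round(2).tolist(),'rows>=',max(np.linalg.norm(s)/50,np.linalg.norm(r)*8/8.59).round(1))
E
python3 -c "
from h import *
plan((540,-250,400,94.8),(588,228,250,91.5))
from rig import robot
c=robot.camera('wrist');print(c['K'],c['camera_from_world']); T=c['camera_from_world'];print(-T[:3,:3].T@T[:3,3])"
```

```text
now [ 153.3 -605.8  293.1] psi 14.2 t 0.3 w 87.0 F [-0.9  0.7 -0.7]
(540, -250, 400, 94.8) [462.1, -250.1, -106.8, -0.0, -0.0, -10.08] rows>= 10.7
(588, 228, 250, 91.5) [625.9, -701.7, 43.4, -0.0, -0.0, -9.66] rows>= 18.8
[[366.69859327   0.         311.40992133]
 [  0.         366.69859327 245.52363855]
 [  0.           0.           1.        ]] [[ 2.44552904e-01 -9.69635717e-01 -6.73076378e-04 -6.23835560e-01]
 [-9.36725206e-01 -2.36431709e-01  2.58158739e-01 -3.08637115e-02]
 [-2.50479071e-01 -6.25029817e-02 -9.66102278e-01  3.91536450e-01]
 [ 0.00000000e+00  0.00000000e+00  0.00000000e+00  1.00000000e+00]]
[ 0.22172167 -0.5877182   0.3858121 ]
```

Call:
carry_out([
  [[462, -250, -107, 0, 0, -10.1], [462, -250, -107, 0, 0, -10.1], [462, -250, -107, 0, 0, -10.1], [462, -250, -107, 0, 0, -10.1], [462, -250, -107, 0, 0, -10.1], [462, -250, -107, 0, 0, -10.1], [462, -250, -107, 0, 0, -10.1], [462, -250, -107, 0, 0, -10.1], [462, -250, -107, 0, 0, -10.1], [462, -250, -107, 0, 0, -10.1], [462, -250, -107, 0, 0, -10.1], [462, -250, -107, 0, 0, -10.1], [462, -250, -107, 0, 0, -10.1], [462, -250, -107, 0, 0, -10.1], [462, -250, -107, 0, 0, -10.1]],
])

```text
time: 1.85
position: [0.5389, -0.2512, 0.3998]
tool_rot: [0.676, 0.737, -0.0, -0.001]
ft_force: [0.6, 0.3, -0.2]
grip_width: 0.0872
```

```bash
python3 -c "
from h import *
from rig import robot
c=robot.camera('wrist');pickle.dump(c,open('w1.pkl','wb'));cv2.imwrite('pics/w1.png',c['color'][:,:,::-1])
plan((588,228,250,91.5))"
```

```text
now [ 538.9 -251.3  399.9] psi 94.9 t 1.9 w 87.0 F [ 0.2 -0.2 -1. ]
(588, 228, 250, 91.5) [473.3, 89.8, 150.0, -0.01, -0.0, 0.42] rows>= 10.1
```

View pics/w1.png

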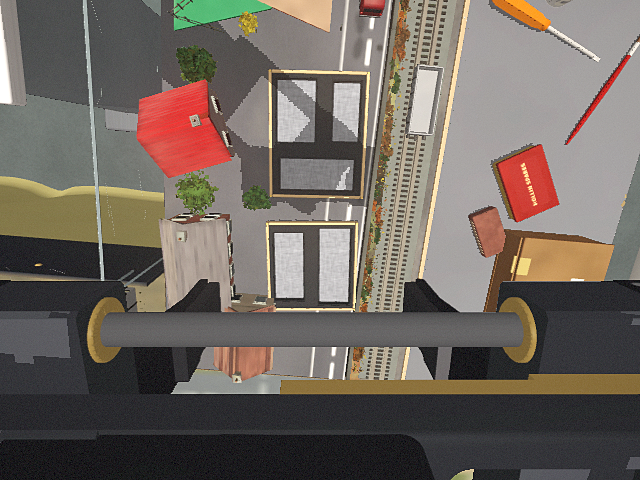

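The wrist view (up is +y, right is +x) shows the goods tray at (311,265), the coal tray at (320,133) and the empty wagon at (428,100). I'll refine all three from this view.

```bash
cat >> h.py <<'E'
def blob(c,m,win,z,n=''):
    u0,u1,v0,v1=win; s=np.zeros(m.shape,np.uint8); s[v0:v1,u0:u1]=m[v0:v1,u0:u1]
    k,l,st,_=cv2.connectedComponentsWithStats(s); i=1+st[1:,4].argmax(); v,u=np.nonzero(l==i)
    r=rect(ray(c,np.c_[u,v],z)[:,:2]); print(n,r,len(u)); return r
E
python3 - <<'E'
from h import *
c=pickle.load(open('w1.pkl','rb'));h=cv2.cvtColor(c['color'],cv2.COLOR_RGB2HSV)
wood=(h[...,0]>9)&(h[...,0]<28)&(h[...,1]>60)&(h[...,2]>70)
blob(c,wood,(262,364,216,318),.012,'goods');blob(c,wood,(262,376,64,204),.012,'coal')
g=(h[...,2]>75)&(h[...,1]<60)
for n,w in dict(lorry=(314,352,224,306),gw=(270,308,228,304),pick=(326,364,78,145),hut=(274,320,77,147),cw=(276,362,155,193)).items(): blob(c,g,w,.003,n)
blob(c,(h[...,2]>150)&(h[...,1]<40),(405,448,60,142),.039,'emptyw')
E
```

```text
goods [ 542.  -339.4  132.4  130.3    4.9] 827
coal [ 538.4 -165.9  153.9  123.6   93.7] 1473
lorry [ 574.8 -337.6  117.8   50.4   94.9] 2602
gw [ 513.9 -343.3  110.6   52.2   94.7] 2373
pick [ 570.5 -132.9   78.8   47.    95.4] 2016
hut [ 511.7 -135.9   77.9   52.6   93.5] 2462
cw [ 541.7 -212.9   95.5   39.7    3.7] 2234
emptyw [ 664.3 -116.7   89.4   39.3   90.2] 1810
```

Call:
carry_out([
  [[473, 90, 150, 0, 0, 0.42], [473, 90, 150, 0, 0, 0.42], [473, 90, 150, 0, 0, 0.42], [473, 90, 150, 0, 0, 0.42], [473, 90, 150, 0, 0, 0.42], [473, 90, 150, 0, 0, 0.42], [473, 90, 150, 0, 0, 0.42], [473, 90, 150, 0, 0, 0.42], [473, 90, 150, 0, 0, 0.42], [473, 90, 150, 0, 0, 0.42], [473, 90, 150, 0, 0, 0.42], [473, 90, 150, 0, 0, 0.42], [473, 90, 150, 0, 0, 0.42]],
])

```text
time: 3.2
position: [0.5886, 0.2274, 0.2505]
tool_rot: [0.697, 0.717, -0.0, 0.0]
ft_force: [0.4, -0.3, -0.1]
grip_width: 0.0869
```

```bash
python3 -c "
from h import *
from rig import robot
c=robot.camera('wrist');pickle.dump(c,open('w2.pkl','wb'));cv2.imwrite('pics/w2.png',c['color'][:,:,::-1])
plan((588,228,100,91.5))"
```

```text
now [588.8 227.  250.7] psi 91.5 t 3.25 w 86.9 F [-0.1  0.4 -0. ]
(588, 228, 100, 91.5) [1.1, -0.8, 150.7, 0.0, 0.0, 0.0] rows>= 3.0
```

View pics/w2.png

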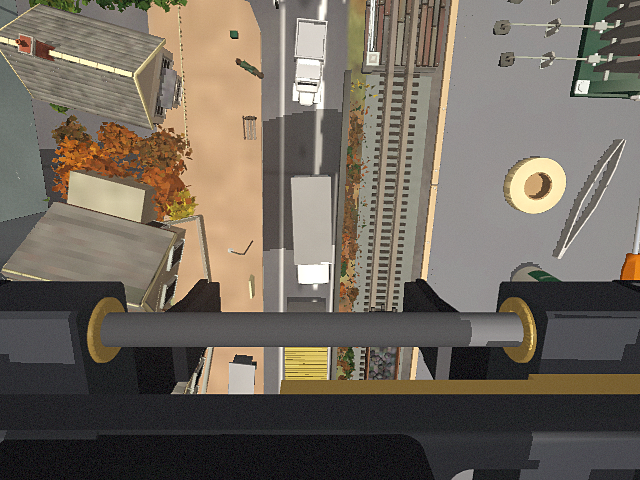

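The view shows the lorry roof at (312,220) with its cab towards the bottom at (313,273), and the pickup at (310,62).

Run:
```python
from h import *
c=pickle.load(open('w2.pkl','rb'));h=cv2.cvtColor(c['color'],cv2.COLOR_RGB2HSV)
print(h[220,280:345,2],h[220,285:340:6,1],h[150:295:4,312,2])
for t in(120,150): blob(c,(h[...,2]>t)&(h[...,1]<40),(284,338,160,290),.040,'lorry')
P=ray(c,[(292,176),(331,176),(293,264),(332,264),(313,284),(297,20),(297,100),(325,20),(325,100)],.040);print(P.round(4))
blob(c,h[...,2]>150,(290,330,12,108),.018,'pick')
c=pickle.load(open('w1.pkl','rb'));h=cv2.cvtColor(c['color'],cv2.COLOR_RGB2HSV);g=(h[...,2]>140)&(h[...,1]<60)
for n,w in dict(lorry=(314,352,224,306),gw=(270,308,228,304)).items(): blob(c,g,w,.003,n)
g=(h[...,2]>85)&(h[...,1]<60)
for n,w in dict(pick=(326,364,78,145),hut=(274,320,77,147)).items(): blob(c,g,w,.003,n)
```

```text
[115 142 157 123  82  83  82  79  87  88  77  81 127 200 184 187 185 187
 186 188 186 186 186 188 187 187 188 188 189 187 188 186 188 186 186 188
 189 186 187 188 186 185 184 186 186 186 185 185 188 187 197 119  75 118
 159 131  54  81 109 109 108 107 109 112 109] [31 31 23 20 26 24 26 25 28 47] [ 84  82  83  94  89  91  77 193 193 194 192 190 192 189 189 188 188 184
 185 186 186 186 185 183 182 188 185 185 183 255 255 255 255 255 158 125
 129]
lorry [587.1 227.7 100.8  43.3  90.4] 4870
lorry [590.4 226.6  98.3  34.9  92.9] 4140
[[0.5716 0.2757 0.04  ]
 [0.6034 0.2765 0.04  ]
 [0.5734 0.2005 0.04  ]
 [0.6073 0.2014 0.04  ]
 [0.5913 0.1825 0.04  ]
 [0.5738 0.3887 0.04  ]
 [0.5747 0.3337 0.04  ]
 [0.5944 0.3893 0.04  ]
 [0.5964 0.3343 0.04  ]]
pick [583.1 366.4  70.3  26.7  89.7] 2457
lorry [ 577.3 -337.1  106.    41.4   94.9] 2144
gw [ 514.2 -342.2   94.6   39.1   95.5] 1809
pick [ 571.5 -133.7   69.2   33.6   93.6] 1542
hut [ 509.2 -137.4   73.5   47.5   93.5] 2370
```

```bash
python3 -c "
from h import *
plan((589,230,92,92),(589,230,180,92))"
```

```text
now [588.8 227.  250.7] psi 91.5 t 3.25 w 86.9 F [-0.1  0.4 -0. ]
(589, 230, 92, 92) [3.1, 0.2, 158.7, 0.0, 0.0, -0.06] rows>= 3.2
(589, 230, 180, 92) [3.0, 0.3, 70.7, 0.0, 0.0, -0.06] rows>= 1.4
```

Call:
carry_out([
  [[3, 0, 120, 0, 0, -0.06], [3, 0, 120, 0, 0, -0.06], [3, 0, 150, 0, 0, -0.06], [3, 0, 159, 0, 0, -0.06], [3, 0, 159, 0, 0, -0.06], [3, 0, 159, 0, 0, -0.06]],
])

```text
time: 3.85
position: [0.5903, 0.2313, 0.0938]
tool_rot: [0.694, 0.72, 0.002, 0.001]
ft_force: [0.0, 0.2, -0.5]
grip_width: 0.0869
```

Call:
carry_out([
  [[0, 0, 0, 0, 0, 0], [0, 0, 0, 0, 0, 0], [0, 0, 0, 0, 0, 0], [0, 0, 0, 0, 0, 0], [0, 0, 0, 0, 0, 0], [0, 0, 0, 0, 0, 0], [0, 0, 0, 0, 0, 0], [0, 0, 0, 0, 0, 0], [0, 0, -20, 0, 0, 0], [0, 0, -60, 0, 0, 0], [0, 0, -110, 0, 0, 0], [0, 0, -130, 0, 0, 0], [0, 0, -130, 0, 0, 0]],
], fingers=0, grip_force=15)

```text
time: 5.15
position: [0.5903, 0.2324, 0.2252]
tool_rot: [0.694, 0.72, 0.003, 0.002]
ft_force: [0.2, -0.5, -0.7]
grip_width: 0.033
```

```bash
python3 -c "
from h import *
from rig import robot
c=robot.camera('wrist');pickle.dump(c,open('w3.pkl','wb'));cv2.imwrite('pics/w3.png',c['color'][:,:,::-1])
plan((577,-334,220,94.9))"
```

```text
now [588.8 232.  222.6] psi 92.1 t 5.2 w 32.5 F [-0.3 -0.  -1.9]
(577, -334, 220, 94.9) [-565.2, -32.7, 2.2, 0.02, -0.0, -0.35] rows>= 11.3
```

View pics/w3.png

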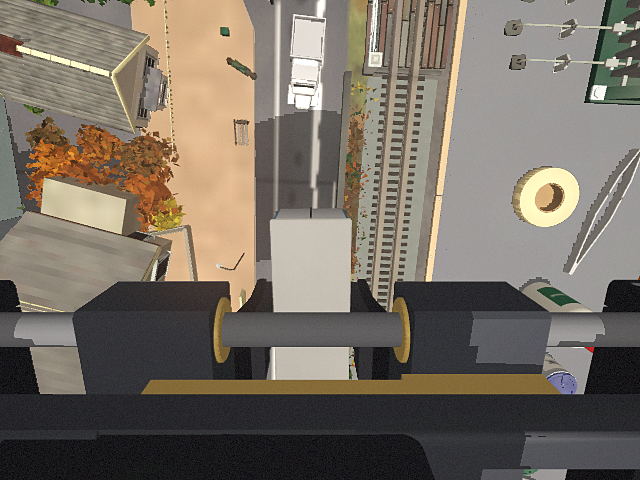

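```bash
python3 -c "
from h import *
c=pickle.load(open('w3.pkl','rb'))
p=np.array([588.8,232,222.6]);print(ray(c,[(271,219),(350,219)],.1706).round(4))
c=pickle.load(open('w2.pkl','rb'));print(ray(c,[(291,176),(331,176)],.040).round(4))"
```

```text
[[0.5728 0.2749 0.1706]
 [0.605  0.276  0.1706]]
[[0.5708 0.2757 0.04  ]
 [0.6034 0.2765 0.04  ]]
```

Call:
carry_out([
  [[-562, -32, 2, 0, 0, -0.35], [-562, -32, 2, 0, 0, -0.35], [-562, -32, 2, 0, 0, -0.35], [-562, -32, 2, 0, 0, -0.35], [-562, -32, 2, 0, 0, -0.35], [-562, -32, 2, 0, 0, -0.35], [-562, -32, 2, 0, 0, -0.35], [-562, -32, 2, 0, 0, -0.35], [-562, -32, 2, 0, 0, -0.35], [-562, -32, 2, 0, 0, -0.35], [-562, -32, 2, 0, 0, -0.35], [-562, -32, 2, 0, 0, -0.35], [-562, -32, 60, 0, 0, -0.35], [-562, -32, 90, 0, 0, -0.35], [-562, -32, 90, 0, 0, -0.35], [-562, -32, 90, 0, 0, -0.35]],
])

```text
time: 6.8
position: [0.5762, -0.3297, 0.1293]
tool_rot: [0.676, 0.737, -0.0, -0.002]
ft_force: [0.2, 0.2, -0.3]
grip_width: 0.0331
```

```bash
python3 -c "
from h import *
plan((576.8,-331,97,94.9))"
```

```text
now [ 576.2 -329.7  129.3] psi 94.9 t 6.8 w 33.1 F [ 0.2  0.2 -0.3]
(576.8, -331, 97, 94.9) [-1.5, 0.6, 32.3, -0.02, -0.03, 0.0] rows>= 0.6
```

```bash
cat > cmd.py <<'E'
# commanded-pose bookkeeping: cmd.txt holds last row of each move call
import numpy as np,sys
from scipy.spatial.transform import Rotation as Ro
from h import *
rows=np.loadtxt('cmd.txt',ndmin=2)
p=np.array([153.,-606,292]);R=Ro.from_quat(Ro.from_quat([.99233,.12359,0,0]).as_quat())
for r in rows: p=p+R.apply(r[:3]); R=R*Ro.from_rotvec(np.radians(8*r[3:]))
def go(*T):
    print('cmd',p.round(1),'psi',np.degrees(np.arctan2(*R.as_matrix()[1::-1,0])).round(2))
    for t in T:
        a=np.radians(t[3]); G=Ro.from_matrix(np.c_[[np.cos(a),np.sin(a),0],[np.sin(a),-np.cos(a),0],[0,0,-1]])
        s=R.inv().apply(np.array(t[:3])-p); r=np.degrees((R.inv()*G).as_rotvec())/8
        print(t,s.round(1).tolist()+r.round(2).tolist(),'rows>=',max(np.linalg.norm(s)/50,np.linalg.norm(r)*8/8.59).round(1))
E
cat > cmd.txt <<'E'
0 0 -1 0 0 0
462 -250 -107 0 0 -10.1
473 90 150 0 0 .42
3 0 159 0 0 -.06
0 0 -130 0 0 0
-562 -32 90 0 0 -.35
E
python3 -c "
from cmd import *
" 2>/dev/null; mv cmd.py cm.py; python3 -c "
from cm import *
go((576.8,-331,97,94.9))
from rig import robot
o=[]
for i in range(4): robot.camera('wrist'); o.append(robot.get_obs()['position'])
print(np.round(o,4),robot.get_obs()['time'])"
```

```text
cmd [ 576.7 -331.1  131. ] psi 94.92
(576.8, -331, 97, 94.9) [0.1, 0.1, 34.0, 0.0, 0.0, 0.0] rows>= 0.7
[[ 0.5774 -0.3306  0.1314]
 [ 0.5781 -0.3311  0.1327]
 [ 0.5783 -0.3314  0.1334]
 [ 0.5783 -0.3314  0.1336]] 7.0
```

Call:
carry_out([
  [[0, 0, 25, 0, 0, 0], [0, 0, 31, 0, 0, 0], [0, 0, 36, 0, 0, 0], [0, 0, 36, 0, 0, 0], [0, 0, 36, 0, 0, 0], [0, 0, 36, 0, 0, 0]],
])

```text
time: 7.6
position: [0.5775, -0.3313, 0.0961]
tool_rot: [0.676, 0.737, 0.0, 0.001]
ft_force: [0.6, 0.2, -1.3]
grip_width: 0.0327
```

Call:
carry_out([
  [[0, 0, 0, 0, 0, 0], [0, 0, 0, 0, 0, 0], [0, 0, 0, 0, 0, 0], [0, 0, 0, 0, 0, 0], [0, 0, -10, 0, 0, 0], [0, 0, -40, 0, 0, 0], [0, 0, -90, 0, 0, 0], [0, 0, -140, 0, 0, 0], [0, 0, -150, 0, 0, 0], [0, 0, -150, 0, 0, 0]],
], fingers=0.6)

```text
time: 8.6
position: [0.5781, -0.3317, 0.249]
tool_rot: [0.676, 0.737, 0.0, 0.003]
ft_force: [0.1, 0.3, -0.4]
grip_width: 0.0524
```

```bash
echo "0 0 36 0 0 0
0 0 -150 0 0 0">>cmd.txt; python3 -c "
from cm import *
from rig import robot
c=robot.camera('wrist');pickle.dump(c,open('w4.pkl','wb'));cv2.imwrite('pics/w4.png',c['color'][:,:,::-1])
plan();go((661,-170,245,91.5))"
```

```text
now [ 577.  -330.9  246.3] psi 94.9 t 8.65 w 52.4 F [ 0.3  0.6 -0. ]
cmd [ 576.7 -331.1  245. ] psi 94.92
(661, -170, 245, 91.5) [153.3, 97.8, -0.0, 0.0, 0.0, 0.43] rows>= 3.6
```

View pics/w4.png

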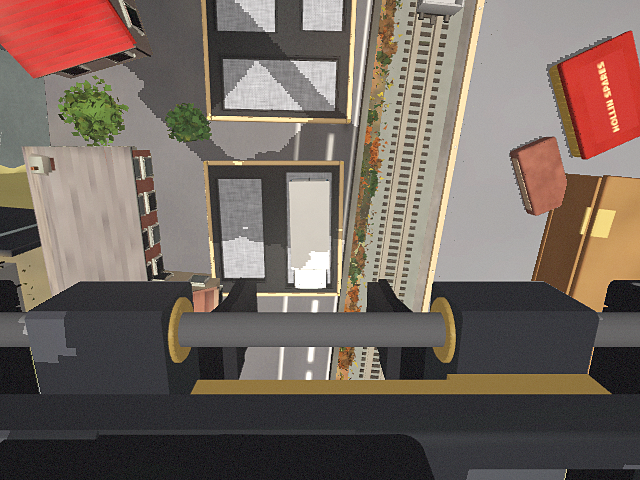

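The lorry sits in its cut-out at (309,232). Next is the empty wagon.

```bash
python3 -c "
from cm import *
go((662,-116,245,91.5))
c=pickle.load(open('w4.pkl','rb'));P=cloud(c);h=cv2.cvtColor(c['color'],cv2.COLOR_RGB2HSV)
print('roof z',np.median(P[190:235,300:322,2]),'rim',np.median(P[163,230:320,2]),'floor',np.median(P[190:230,225:255,2]))
for w in [(283,336,165,295)]: 
  q=P[w[2]:w[3],w[0]:w[1]];q=q[q[...,2]>.02];print(rect(q[:,:2]))"
```

```text
cmd [ 576.7 -331.1  245. ] psi 94.92
(662, -116, 245, 91.5) [207.0, 103.4, -0.0, 0.0, 0.0, 0.43] rows>= 4.6
roof z 0.043813348369765345 rim 0.012381816558748863 floor 0.0037000901987137074
[ 576.8 -322.4  124.4   32.8   95.6]
```

Call:
carry_out([
  [[207, 103, 0, 0, 0, 0.42], [207, 103, 0, 0, 0, 0.42], [207, 103, 0, 0, 0, 0.42], [207, 103, 0, 0, 0, 0.42], [207, 103, 0, 0, 0, 0.42], [207, 103, 0, 0, 0, 0.42], [207, 103, 0, 0, 0, 0.42], [207, 103, 0, 0, 0, 0.42]],
], fingers=0.85)

```text
time: 9.45
position: [0.6609, -0.1169, 0.2436]
tool_rot: [0.698, 0.716, -0.001, -0.001]
ft_force: [0.6, -0.1, 0.0]
grip_width: 0.0742
```

```bash
echo "207 103 0 0 0 .42">>cmd.txt; python3 -c "
from cm import *
from rig import robot
c=robot.camera('wrist');pickle.dump(c,open('w5.pkl','wb'));cv2.imwrite('pics/w5.png',c['color'][:,:,::-1])
plan();go((662,-116,245,91.5));h=cv2.cvtColor(c['color'],cv2.COLOR_RGB2HSV);print(h[228,280:345,2])"
```

```text
now [ 661.1 -117.3  244. ] psi 91.5 t 9.5 w 74.0 F [-0.4 -0.  -0.1]
cmd [ 661.6 -116.   245. ] psi 91.56
(662, -116, 245, 91.5) [-0.0, 0.4, -0.0, 0.0, 0.0, 0.01] rows>= 0.0
[120 117 174 168 163 164 181 173 165 164 166 169 168 114 142  94 147 143
 143 141 141 139 139 143 139 138 139 143 139 142 141 136 143 142 140 138
 141 138 136 136 142 138 138 138 136 141 126 116 129 121 167 163 165 164
 169 166 166 164 164 164 165 161  91  98  96]
```

View pics/w5.png

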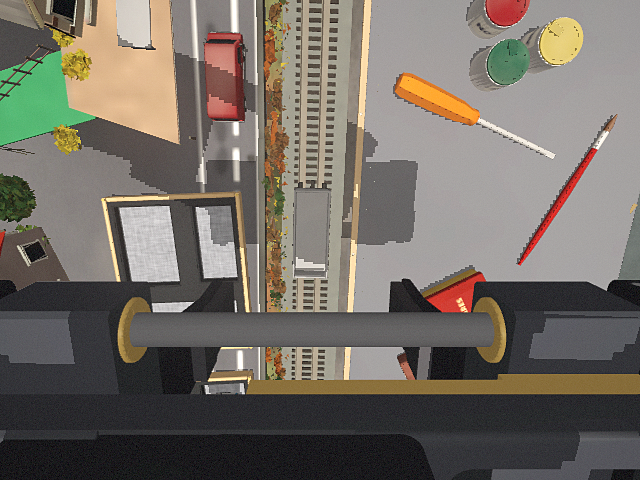

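The wagon spans u 293–330, v 188–277. I'll compute the grasp from that.

```bash
python3 -c "
from cm import *
c=pickle.load(open('w5.pkl','rb'));print(ray(c,[(293.5,188),(330,188),(293.5,277),(330,277)],.039).round(4))
g=cv2.cvtColor(c['color'],cv2.COLOR_RGB2GRAY);print(g[176:200:1,312],g[262:290,312],g[205,286:338],g[265,286:338])"
```

```text
[[ 0.6449 -0.0773  0.039 ]
 [ 0.6743 -0.0766  0.039 ]
 [ 0.6459 -0.1532  0.039 ]
 [ 0.6773 -0.1524  0.039 ]]
[172 167 166 181  41  76  78  82  71  72  71  63  85 108 115 138 124 141
 138 138 137 137 139 139] [230 221 221 219 219 232 128 135 138  99 102 101 103 134 131 215 164 176
  48  85  75 121 174 171 147  61  76  69] [162 145 162 163 163 166 168  55 145 110 107 143 139 139 136 141 140 137
 138 137 137 138 140 142 138 137 135 138 140 139 139 140 141 139 140 140
 139 144 141 141 143 112 113 131  53 176 166 163 161 161 159 158] [163 162 162 159 161 164 168 228 148 110 230 218 218 214 216 215 217 215
 216 214 217 216 215 215 216 218 219 220 220 221 221 221 220 222 223 222
 222 227 232 122 123 132  91 173 164 164 162 162 165 163 161 164]
```

Call:
carry_out([
  [[6, -1, 110, 0, 0, 0], [6, -1, 110, 0, 0, 0], [6, -1, 140, 0, 0, 0], [6, -1, 152, 0, 0, 0], [6, -1, 152, 0, 0, 0], [6, -1, 152, 0, 0, 0]],
])

```text
time: 10.1
position: [0.6619, -0.1112, 0.0949]
tool_rot: [0.698, 0.716, 0.001, 0.001]
ft_force: [-0.2, 0.0, 0.3]
grip_width: 0.0736
```

Call:
carry_out([
  [[0, 0, 0, 0, 0, 0], [0, 0, 0, 0, 0, 0], [0, 0, 0, 0, 0, 0], [0, 0, 0, 0, 0, 0], [0, 0, 0, 0, 0, 0], [0, 0, 0, 0, 0, 0], [0, 0, 0, 0, 0, 0], [0, 0, 0, 0, 0, 0], [0, 0, -20, 0, 0, 0], [0, 0, -60, 0, 0, 0], [0, 0, -110, 0, 0, 0], [0, 0, -130, 0, 0, 0], [0, 0, -130, 0, 0, 0]],
], fingers=0, grip_force=12)

```text
time: 11.4
position: [0.6629, -0.1106, 0.2277]
tool_rot: [0.697, 0.717, 0.002, 0.004]
ft_force: [0.3, -0.3, -0.7]
grip_width: 0.0319
```

```bash
echo "6 -1 152 0 0 0
0 0 -130 0 0 0">>cmd.txt; python3 -c "
from cm import *
from rig import robot
c=robot.camera('wrist');pickle.dump(c,open('w6.pkl','wb'));cv2.imwrite('pics/w6.png',c['color'][:,:,::-1])
plan()
P=cloud(c);q=P[170:290,240:380];z=np.median(q[(q[...,2]>.12)][:,2]);print('z held',z)
g=cv2.cvtColor(c['color'],cv2.COLOR_RGB2GRAY);print(g[180:270:2,312])
a=np.radians(95.1);e=np.array([np.cos(a),np.sin(a)])
w=np.array([514.1,-342.5])+5*e
go((*w,220,95.1),(*w,120,95.1),(*w,90,95.1))"
```

```text
now [ 661.5 -110.1  224.9] psi 91.6 t 11.45 w 32.3 F [-0.6 -1.  -0.6]
z held 0.1570967209423394
[124 128  94  91 100  98  93  97 104 106 102 116 126 128 125 122 148 147
 145 148 170  32  82  83  83  76  79  75  46 105 106 117 119 124 142 133
 145 144 143 146 145 146 144 145 147]
cmd [ 660.4 -110.   223. ] psi 91.56
(np.float64(513.6555285156678), np.float64(-337.51979467294615), 220, 95.1) [-223.4, -152.9, 3.0, 0.0, 0.0, -0.44] rows>= 5.4
(np.float64(513.6555285156678), np.float64(-337.51979467294615), 120, 95.1) [-223.4, -152.9, 103.0, 0.0, 0.0, -0.44] rows>= 5.8
(np.float64(513.6555285156678), np.float64(-337.51979467294615), 90, 95.1) [-223.4, -152.9, 133.0, 0.0, 0.0, -0.44] rows>= 6.0
```

View pics/w6.png

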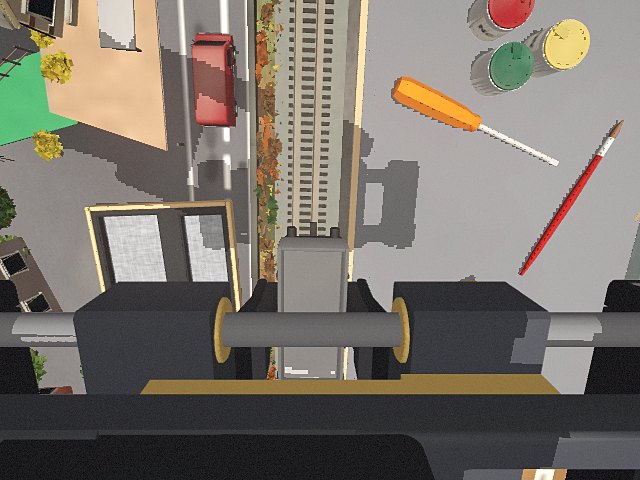

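```bash
python3 -c "
from cm import *
c=pickle.load(open('w6.pkl','rb'));print(ray(c,[(279,249),(346,249)],.169).round(4))"
```

```text
[[ 0.6489 -0.0818  0.169 ]
 [ 0.6776 -0.0811  0.169 ]]
```

Call:
carry_out([
  [[-223, -153, 3, 0, 0, -0.44], [-223, -153, 3, 0, 0, -0.44], [-223, -153, 3, 0, 0, -0.44], [-223, -153, 3, 0, 0, -0.44], [-223, -153, 3, 0, 0, -0.44], [-223, -153, 3, 0, 0, -0.44], [-223, -153, 3, 0, 0, -0.44], [-223, -153, 50, 0, 0, -0.44], [-223, -153, 90, 0, 0, -0.44], [-223, -153, 103, 0, 0, -0.44], [-223, -153, 103, 0, 0, -0.44], [-223, -153, 103, 0, 0, -0.44]],
])

```text
time: 12.65
position: [0.5147, -0.3367, 0.1206]
tool_rot: [0.675, 0.738, 0.0, 0.0]
ft_force: [-0.5, -1.1, -0.4]
grip_width: 0.0323
```

```bash
python3 -c "
from cm import *
c=pickle.load(open('w6.pkl','rb'));P=cloud(c)
for v in range(228,276,4): print(v,*(P[v,u].round(3) for u in (281,312,343)))"
```

```text
228 [ 0.638 -0.11   0.001] [ 0.663 -0.076  0.152] [ 0.693 -0.108  0.001]
232 [ 0.638 -0.114  0.   ] [ 0.663 -0.078  0.152] [ 0.693 -0.112  0.001]
236 [ 0.638 -0.117  0.002] [ 0.663 -0.079  0.154] [ 0.693 -0.116  0.001]
240 [ 0.649 -0.08   0.162] [ 0.663 -0.079  0.161] [ 0.677 -0.08   0.16 ]
244 [ 0.65  -0.08   0.169] [ 0.663 -0.08   0.167] [ 0.676 -0.079  0.168]
248 [ 0.65  -0.08   0.173] [ 0.663 -0.08   0.173] [ 0.676 -0.079  0.173]
252 [ 0.65  -0.082  0.171] [ 0.663 -0.086  0.158] [ 0.677 -0.084  0.165]
256 [ 0.65  -0.084  0.173] [ 0.663 -0.088  0.156] [ 0.677 -0.086  0.165]
260 [ 0.65  -0.086  0.172] [ 0.663 -0.09   0.157] [ 0.677 -0.087  0.167]
264 [ 0.65  -0.088  0.172] [ 0.663 -0.092  0.157] [ 0.677 -0.089  0.167]
268 [ 0.65  -0.089  0.173] [ 0.664 -0.095  0.156] [ 0.677 -0.09   0.168]
272 [ 0.65  -0.091  0.172] [ 0.664 -0.097  0.155] [ 0.677 -0.092  0.169]
```

Call:
carry_out([
  [[2, 0, 15, 0, 0, 0], [2, 0, 24, 0, 0, 0], [2, 0, 31, 0, 0, 0], [2, 0, 31, 0, 0, 0], [2, 0, 31, 0, 0, 0], [2, 0, 31, 0, 0, 0]],
])

```text
time: 13.25
position: [0.5138, -0.3352, 0.0898]
tool_rot: [0.675, 0.738, -0.0, 0.0]
ft_force: [0.2, 0.0, -0.2]
grip_width: 0.0321
```

Call:
carry_out([
  [[0, 0, 0, 0, 0, 0], [0, 0, 0, 0, 0, 0], [0, 0, 0, 0, 0, 0], [0, 0, 0, 0, 0, 0], [0, 0, -10, 0, 0, 0], [0, 0, -40, 0, 0, 0], [0, 0, -90, 0, 0, 0], [0, 0, -140, 0, 0, 0], [0, 0, -150, 0, 0, 0], [0, 0, -150, 0, 0, 0]],
], fingers=0.54)

```text
time: 14.25
position: [0.5147, -0.3358, 0.2426]
tool_rot: [0.675, 0.738, -0.0, 0.003]
ft_force: [-0.5, -0.2, 0.1]
grip_width: 0.0468
```

```bash
echo "-223 -153 103 0 0 -.44
2 0 31 0 0 0
0 0 -150 0 0 0">>cmd.txt; python3 -c "
from cm import *
from rig import robot
c=robot.camera('wrist');pickle.dump(c,open('w7.pkl','wb'));cv2.imwrite('pics/w7.png',c['color'][:,:,::-1])
plan();go((587,116,240,1.5),(587,116,240,181.5))"
```

```text
now [ 513.7 -334.9  240.2] psi 95.1 t 14.3 w 47.0 F [-0.3  0.1 -0.5]
cmd [ 513.4 -335.1  239. ] psi 95.08
(587, 116, 240, 1.5) [442.8, 113.3, -1.0, 0.0, 0.0, 11.7] rows>= 10.9
(587, 116, 240, 181.5) [442.8, 113.3, -1.0, 0.0, 0.0, -10.8] rows>= 10.1
```

View pics/w7.png

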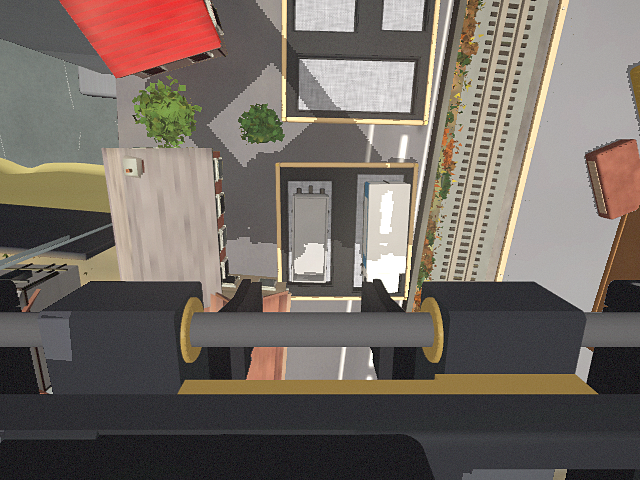

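The wagon sits in its cut-out at (310,235), with floor visible all round. Next is the hut. I'll grip it lengthwise so the gripper body stays clear of the building behind the tray.

Call:
carry_out([
  [[443, 113, 0, 0, 0, 11.7], [443, 113, 0, 0, 0, 11.7], [443, 113, 0, 0, 0, 11.7], [443, 113, 0, 0, 0, 11.7], [443, 113, 0, 0, 0, 11.7], [443, 113, 0, 0, 0, 11.7], [443, 113, 0, 0, 0, 11.7], [443, 113, 0, 0, 0, 11.7], [443, 113, 0, 0, 0, 11.7], [443, 113, 0, 0, 0, 11.7], [443, 113, 0, 0, 0, 11.7], [443, 113, 0, 0, 0, 11.7], [443, 113, 0, 0, 0, 11.7], [443, 113, 0, 0, 0, 11.7], [443, 113, 0, 0, 0, 11.7], [443, 113, 0, 0, 0, 11.7]],
], fingers=1)

```text
time: 15.9
position: [0.5869, 0.1159, 0.2388]
tool_rot: [1.0, 0.013, -0.0, -0.0]
ft_force: [0.3, 1.0, -0.3]
grip_width: 0.0872
```

```bash
echo "443 113 0 0 0 11.7">>cmd.txt; python3 -c "
from cm import *
c=pickle.load(open('w7.pkl','rb'));P=cloud(c)
q=P[185:240,290:335].reshape(-1,3);q=q[q[:,2]>.02];print('wagon rim/floor z',np.percentile(q[:,2],[10,50,95]).round(4))
from rig import robot
c=robot.camera('wrist');pickle.dump(c,open('w8.pkl','wb'));cv2.imwrite('pics/w8.png',c['color'][:,:,::-1])
plan();go((587,116,240,1.5));h=cv2.cvtColor(c['color'],cv2.COLOR_RGB2HSV)
y=(h[...,0]>18)&(h[...,0]<35)&(h[...,1]>90)&(h[...,2]>60)
blob(c,y,(200,440,100,282),.041,'hut');P=cloud(c);m=y&(P[...,2]>.03);q=P[100:282,200:440][m[100:282,200:440]];print(rect(q[:,:2]),np.percentile(q[:,2],[5,50,95]).round(4))"
```

```text
wagon rim/floor z [0.0233 0.0345 0.0362]
now [586.9 115.9 239. ] psi 1.5 t 15.95 w 87.2 F [0.6 0.5 0.7]
cmd [586.7 116.1 239. ] psi 1.48
(587, 116, 240, 1.5) [0.3, 0.2, -1.0, 0.0, 0.0, -0.0] rows>= 0.0
hut [586.8 117.8  64.7  39.4  91.4] 3730
[612.  118.4  91.   65.    1.3] [0.039  0.0403 0.0416]
```

View pics/w8.png

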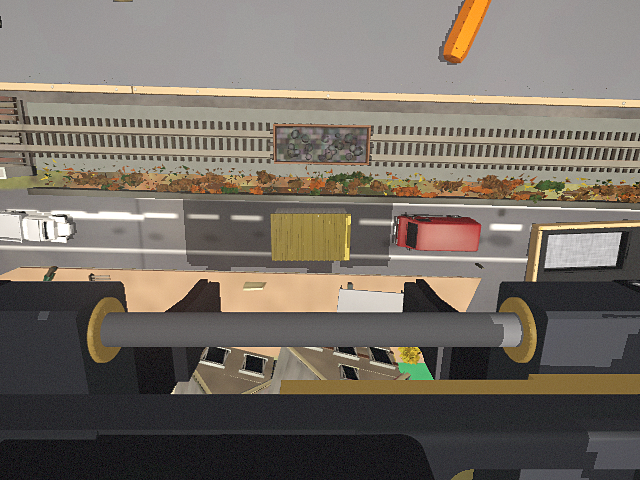

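The hut is cleanly measured at (587,118), with its size matching. The coal wagon is at (322,144).

Call:
carry_out([
  [[0, -2, 100, 0, 0, 0], [0, -2, 100, 0, 0, 0], [0, -2, 130, 0, 0, 0], [0, -2, 147, 0, 0, 0], [0, -2, 147, 0, 0, 0], [0, -2, 147, 0, 0, 0]],
])

```text
time: 16.55
position: [0.5873, 0.1181, 0.0925]
tool_rot: [1.0, 0.013, 0.0, -0.0]
ft_force: [0.3, -0.5, 0.0]
grip_width: 0.0873
```

Call:
carry_out([
  [[0, 0, 0, 0, 0, 0], [0, 0, 0, 0, 0, 0], [0, 0, 0, 0, 0, 0], [0, 0, 0, 0, 0, 0], [0, 0, 0, 0, 0, 0], [0, 0, 0, 0, 0, 0], [0, 0, -20, 0, 0, 0], [0, 0, -60, 0, 0, 0], [0, 0, -110, 0, 0, 0], [0, 0, -130, 0, 0, 0], [0, 0, -130, 0, 0, 0]],
], fingers=0.3, grip_force=15)

```text
time: 17.65
position: [0.589, 0.1184, 0.226]
tool_rot: [1.0, 0.013, 0.004, -0.0]
ft_force: [-0.4, -0.1, -0.5]
grip_width: 0.065
```

```bash
echo "0 -2 147 0 0 0
0 0 -130 0 0 0">>cmd.txt; python3 -c "
from cm import *
from rig import robot
c=robot.camera('wrist');pickle.dump(c,open('w9.pkl','wb'))
plan();go((508.8,-138.6,222,3.7),(508.8,-138.6,125,3.7),(508.8,-138.6,96,3.7));h=cv2.cvtColor(c['color'],cv2.COLOR_RGB2HSV)
y=(h[...,0]>18)&(h[...,0]<35)&(h[...,1]>90)&(h[...,2]>60);P=cloud(c);m=y&(P[...,2]>.1);q=P[100:282,200:440][m[100:282,200:440]];print(q.min(0),q.max(0),np.median(q[:,2]))"
```

```text
now [587.5 118.3 223.7] psi 1.5 t 17.7 w 64.6 F [-0.2  0.4 -0.8]
cmd [586.7 118.1 222. ] psi 1.48
(508.8, -138.6, 222, 3.7) [-84.5, 254.6, -0.0, 0.0, 0.0, -0.28] rows>= 5.4
(508.8, -138.6, 125, 3.7) [-84.5, 254.6, 97.0, 0.0, 0.0, -0.28] rows>= 5.7
(508.8, -138.6, 96, 3.7) [-84.5, 254.6, 126.0, 0.0, 0.0, -0.28] rows>= 5.9
[0.60445378 0.08740916 0.17087825] [0.65874107 0.15233404 0.31930821] 0.17305931623303997
```

Call:
carry_out([
  [[-85, 255, 0, 0, 0, -0.28], [-85, 255, 0, 0, 0, -0.28], [-85, 255, 0, 0, 0, -0.28], [-85, 255, 0, 0, 0, -0.28], [-85, 255, 0, 0, 0, -0.28], [-85, 255, 0, 0, 0, -0.28], [-85, 255, 0, 0, 0, -0.28], [-85, 255, 40, 0, 0, -0.28], [-85, 255, 80, 0, 0, -0.28], [-85, 255, 100, 0, 0, -0.28], [-85, 255, 112, 0, 0, -0.28], [-85, 255, 120, 0, 0, -0.28], [-85, 255, 126, 0, 0, -0.28], [-85, 255, 126, 0, 0, -0.28], [-85, 255, 126, 0, 0, -0.28]],
])

```text
time: 19.2
position: [0.5091, -0.1389, 0.0968]
tool_rot: [0.999, 0.033, 0.001, 0.0]
ft_force: [0.1, -0.7, -0.4]
grip_width: 0.0646
```

Call:
carry_out([
  [[0, 0, 0, 0, 0, 0], [0, 0, 0, 0, 0, 0], [0, 0, 0, 0, 0, 0], [0, 0, 0, 0, 0, 0], [0, 0, -10, 0, 0, 0], [0, 0, -40, 0, 0, 0], [0, 0, -90, 0, 0, 0], [0, 0, -140, 0, 0, 0], [0, 0, -150, 0, 0, 0], [0, 0, -150, 0, 0, 0]],
], fingers=1)

```text
time: 20.2
position: [0.5096, -0.1393, 0.2491]
tool_rot: [0.999, 0.032, 0.003, 0.002]
ft_force: [-0.3, 0.3, -0.4]
grip_width: 0.0874
```

```bash
echo "-85 255 126 0 0 -.28
0 0 -150 0 0 0">>cmd.txt; python3 -c "
from cm import *
from rig import robot
c=robot.camera('wrist');pickle.dump(c,open('w10.pkl','wb'));cv2.imwrite('pics/w10.png',c['color'][:,:,::-1])
plan();h=cv2.cvtColor(c['color'],cv2.COLOR_RGB2HSV)
y=(h[...,0]>18)&(h[...,0]<35)&(h[...,1]>90)&(h[...,2]>60);P=cloud(c);y&=(P[...,2]>.03)&(P[...,2]<.06)
blob(c,y,(200,440,100,282),.044,'hut');print(np.median(P[y][:,2]))
go((660,109,246,91.3))
# coal wagon from w8 (z .037)
c=pickle.load(open('w8.pkl','rb'));g=cv2.cvtColor(c['color'],cv2.COLOR_RGB2HSV)
P=cloud(c);s=(P[...,2]>.025);blob(c,s,(255,390,112,172),.037,'coalw')
print(ray(c,[(273.5,126),(371,126),(273.5,163),(371,163)],.037).round(4))"
```

```text
now [ 508.5 -138.8  247.1] psi 3.7 t 20.25 w 87.1 F [ 0.6  0.3 -0.3]
hut [ 508.2 -138.2   64.6   38.7   93.6] 3535
0.04327333600519308
cmd [ 508.3 -139.   246. ] psi 3.72
(660, 109, 246, 91.3) [167.5, -237.6, -0.0, 0.0, 0.0, -10.95] rows>= 10.2
coalw [659.9 111.   74.9  30.8  90.5] 3871
[[0.6724 0.148  0.037 ]
 [0.6742 0.0734 0.037 ]
 [0.6447 0.148  0.037 ]
 [0.6466 0.0716 0.037 ]]
```

View pics/w10.png

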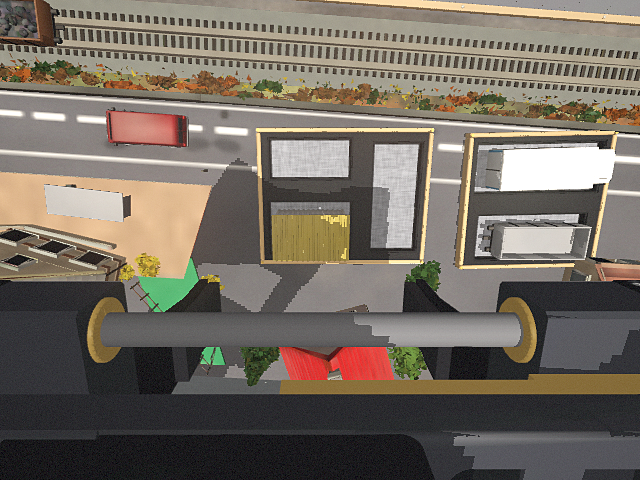

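The hut is seated at (311,237). The pickup cut-out is at (311,158) and the wagon cut-out at (396,195). I'll measure these cut-outs from this view and move to the coal wagon.

```bash
python3 -c "
from cm import *
c=pickle.load(open('w10.pkl','rb'));h=cv2.cvtColor(c['color'],cv2.COLOR_RGB2HSV)
g=(h[...,2]>85)&(h[...,1]<60)
blob(c,g,(264,356,136,184),.003,'pick');blob(c,g,(364,425,140,255),.003,'cw')
wood=(h[...,0]>9)&(h[...,0]<28)&(h[...,1]>60)&(h[...,2]>70)
blob(c,wood,(250,440,122,268),.012,'rim')
c=pickle.load(open('w4.pkl','rb'));h=cv2.cvtColor(c['color'],cv2.COLOR_RGB2HSV);g=(h[...,2]>85)&(h[...,1]<60);blob(c,g,(216,345,55,114),.003,'cw w4')"
```

```text
pick [ 572.1 -133.3   70.6   32.4   93.3] 2888
cw [ 542.2 -212.8   96.    40.1    3.7] 4458
rim [ 539.1 -165.7  153.8  122.2   93.6] 6192
cw w4 [ 541.8 -212.7   97.4   41.2    3.6] 5632
```

Call:
carry_out([
  [[168, -238, 0, 0, 0, -10.95], [168, -238, 0, 0, 0, -10.95], [168, -238, 0, 0, 0, -10.95], [168, -238, 0, 0, 0, -10.95], [168, -238, 0, 0, 0, -10.95], [168, -238, 0, 0, 0, -10.95], [168, -238, 0, 0, 0, -10.95], [168, -238, 0, 0, 0, -10.95], [168, -238, 0, 0, 0, -10.95], [168, -238, 0, 0, 0, -10.95], [168, -238, 0, 0, 0, -10.95], [168, -238, 0, 0, 0, -10.95], [168, -238, 0, 0, 0, -10.95], [168, -238, 0, 0, 0, -10.95], [168, -238, 0, 0, 0, -10.95]],
], fingers=0.85)

```text
time: 21.75
position: [0.6608, 0.1095, 0.2462]
tool_rot: [0.699, 0.715, -0.0, -0.0]
ft_force: [0.1, -0.6, 0.8]
grip_width: 0.0738
```

```bash
echo "168 -238 0 0 0 -10.95">>cmd.txt; python3 -c "
from cm import *
from rig import robot
c=robot.camera('wrist');pickle.dump(c,open('w11.pkl','wb'));cv2.imwrite('pics/w11.png',c['color'][:,:,::-1])
plan();P=cloud(c);s=(P[...,2]>.027)&(P[...,2]<.06);blob(c,s,(285,340,150,282),.037,'coalw');go((660,111,91,91.3))
q=P[s][:,:]
print(P[160:285:4,312].round(3).tolist())"
```

```text
now [660.8 109.5 246.3] psi 91.3 t 21.8 w 74.1 F [ 0.  -0.4 -0. ]
coalw [659.9 111.8  76.   31.   90.4] 3011
cmd [660.5 109.4 246. ] psi 91.32
(660, 111, 91, 91.3) [1.6, -0.4, 155.0, 0.0, 0.0, 0.0] rows>= 3.1
[[0.66, 0.17, 0.004], [0.66, 0.167, 0.002], [0.66, 0.163, 0.002], [0.66, 0.159, 0.001], [0.66, 0.156, 0.007], [0.66, 0.154, 0.018], [0.66, 0.15, 0.018], [0.66, 0.149, 0.035], [0.661, 0.145, 0.031], [0.661, 0.142, 0.031], [0.661, 0.138, 0.03], [0.661, 0.134, 0.029], [0.661, 0.132, 0.032], [0.661, 0.128, 0.031], [0.661, 0.124, 0.03], [0.661, 0.121, 0.028], [0.661, 0.117, 0.03], [0.661, 0.114, 0.03], [0.661, 0.11, 0.03], [0.661, 0.107, 0.029], [0.661, 0.103, 0.03], [0.662, 0.1, 0.033], [0.662, 0.097, 0.032], [0.662, 0.093, 0.031], [0.662, 0.089, 0.032], [0.662, 0.086, 0.033], [0.662, 0.081, 0.029], [0.662, 0.078, 0.031], [0.662, 0.075, 0.034], [0.662, 0.061, 0.004], [0.663, 0.056, 0.002], [0.663, 0.052, 0.001]]
```

Call:
carry_out([
  [[2, -1, 110, 0, 0, 0], [2, -1, 110, 0, 0, 0], [2, -1, 140, 0, 0, 0], [2, -1, 155, 0, 0, 0], [2, -1, 155, 0, 0, 0], [2, -1, 155, 0, 0, 0]],
])

```text
time: 22.4
position: [0.6611, 0.1115, 0.0928]
tool_rot: [0.699, 0.715, 0.001, 0.001]
ft_force: [0.5, -0.0, 0.5]
grip_width: 0.0742
```

Call:
carry_out([
  [[0, 0, 0, 0, 0, 0], [0, 0, 0, 0, 0, 0], [0, 0, 0, 0, 0, 0], [0, 0, 0, 0, 0, 0], [0, 0, 0, 0, 0, 0], [0, 0, 0, 0, 0, 0], [0, 0, 0, 0, 0, 0], [0, 0, 0, 0, 0, 0], [0, 0, -20, 0, 0, 0], [0, 0, -60, 0, 0, 0], [0, 0, -110, 0, 0, 0], [0, 0, -130, 0, 0, 0], [0, 0, -130, 0, 0, 0]],
], fingers=0, grip_force=15)

```text
time: 23.7
position: [0.662, 0.1116, 0.2256]
tool_rot: [0.699, 0.715, 0.003, 0.003]
ft_force: [0.7, -0.3, -0.2]
grip_width: 0.0321
```

```bash
echo "2 -1 155 0 0 0
0 0 -130 0 0 0">>cmd.txt; python3 -c "
from cm import *
from rig import robot
c=robot.camera('wrist');pickle.dump(c,open('w12.pkl','wb'))
plan();P=cloud(c);print([P[v,312].round(4).tolist() for v in range(236,262,2)])
go((542,-212.8,220,3.7),(542,-212.8,120,3.7),(542,-212.8,88,3.7))"
```

```text
now [660.4 111.6 222.8] psi 91.3 t 23.75 w 32.3 F [-0.4  0.6 -1.6]
[[0.662, 0.1474, 0.1703], [0.6621, 0.1452, 0.1647], [0.6622, 0.1441, 0.164], [0.6622, 0.143, 0.1629], [0.6622, 0.1423, 0.1639], [0.6622, 0.1416, 0.1648], [0.6623, 0.1406, 0.1644], [0.6623, 0.1401, 0.1656], [0.6623, 0.1389, 0.1646], [0.6623, 0.1377, 0.1638], [0.6623, 0.137, 0.1643], [0.6623, 0.1367, 0.1663], [0.6623, 0.1359, 0.1667]]
cmd [659.4 111.4 221. ] psi 91.32
(542, -212.8, 220, 3.7) [-321.4, -124.9, 1.0, 0.0, 0.0, 10.95] rows>= 10.2
(542, -212.8, 120, 3.7) [-321.4, -124.9, 101.0, 0.0, 0.0, 10.95] rows>= 10.2
(542, -212.8, 88, 3.7) [-321.4, -124.9, 133.0, 0.0, 0.0, 10.95] rows>= 10.2
```

Call:
carry_out([
  [[-321, -124, 1, 0, 0, 10.95], [-321, -124, 1, 0, 0, 10.95], [-321, -124, 1, 0, 0, 10.95], [-321, -124, 1, 0, 0, 10.95], [-321, -124, 1, 0, 0, 10.95], [-321, -124, 1, 0, 0, 10.95], [-321, -124, 1, 0, 0, 10.95], [-321, -124, 1, 0, 0, 10.95], [-321, -124, 1, 0, 0, 10.95], [-321, -124, 1, 0, 0, 10.95], [-321, -124, 1, 0, 0, 10.95], [-321, -124, 1, 0, 0, 10.95], [-321, -124, 1, 0, 0, 10.95], [-321, -124, 50, 0, 0, 10.95], [-321, -124, 90, 0, 0, 10.95], [-321, -124, 101, 0, 0, 10.95], [-321, -124, 101, 0, 0, 10.95], [-321, -124, 101, 0, 0, 10.95]],
])

```text
time: 25.55
position: [0.5441, -0.2127, 0.1213]
tool_rot: [0.999, 0.033, 0.001, 0.001]
ft_force: [0.9, -0.5, 0.3]
grip_width: 0.0324
```

Call:
carry_out([
  [[0, 0, 12, 0, 0, 0], [0, 0, 24, 0, 0, 0], [0, 0, 32, 0, 0, 0], [0, 0, 32, 0, 0, 0], [0, 0, 32, 0, 0, 0], [0, 0, 32, 0, 0, 0]],
])

```text
time: 26.15
position: [0.5432, -0.2122, 0.0883]
tool_rot: [0.999, 0.032, -0.0, -0.0]
ft_force: [-0.8, -0.9, -0.8]
grip_width: 0.032
```

Call:
carry_out([
  [[0, 0, 0, 0, 0, 0], [0, 0, 0, 0, 0, 0], [0, 0, 0, 0, 0, 0], [0, 0, 0, 0, 0, 0], [0, 0, -10, 0, 0, 0], [0, 0, -40, 0, 0, 0], [0, 0, -90, 0, 0, 0], [0, 0, -140, 0, 0, 0], [0, 0, -150, 0, 0, 0], [0, 0, -150, 0, 0, 0]],
], fingers=0.47)

```text
time: 27.15
position: [0.5442, -0.2128, 0.2415]
tool_rot: [0.999, 0.032, 0.003, 0.002]
ft_force: [0.3, -0.2, -0.3]
grip_width: 0.0411
```

```bash
echo "-321 -124 101 0 0 10.95
0 0 32 0 0 0
0 0 -150 0 0 0">>cmd.txt; python3 -c "
from cm import *
from rig import robot
c=robot.camera('wrist');pickle.dump(c,open('w13.pkl','wb'));cv2.imwrite('pics/w13.png',c['color'][:,:,::-1])
plan();P=cloud(c);s=(P[...,2]>.024)&(P[...,2]<.06);blob(c,s,(270,350,120,282),.033,'coalw');q=P[150:230,300:322];print(np.percentile(q[...,2],[10,50,95]).round(4))
go((582,366,240,90),(582,366,240,86))"
```

```text
now [ 543.1 -212.2  239.2] psi 3.7 t 27.2 w 41.1 F [-1.4 -0.2 -0.9]
coalw [ 542.8 -211.5   75.5   30.2    2.9] 3093
[0.0012 0.0157 0.03  ]
cmd [ 542.9 -212.4  238. ] psi 3.72
(582, 366, 240, 90) [76.6, -574.6, -2.0, 0.0, 0.0, -10.79] rows>= 11.6
(582, 366, 240, 86) [76.6, -574.6, -2.0, 0.0, 0.0, -10.29] rows>= 11.6
```

View pics/w13.png

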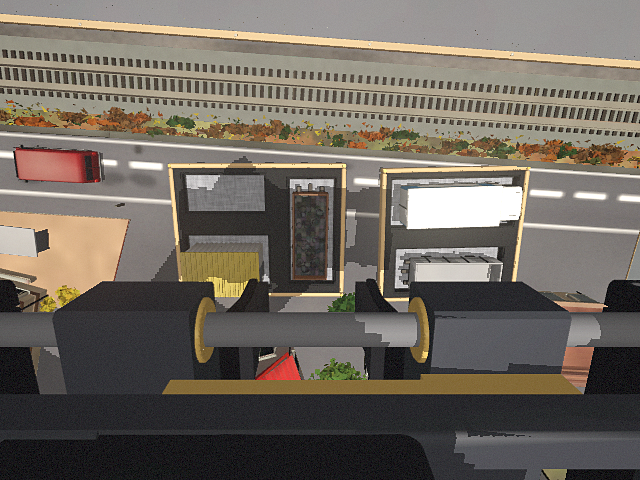

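The coal wagon is seated at (310,236). On to the pickup.

Call:
carry_out([
  [[77, -575, 0, 0, 0, -10.8], [77, -575, 0, 0, 0, -10.8], [77, -575, 0, 0, 0, -10.8], [77, -575, 0, 0, 0, -10.8], [77, -575, 0, 0, 0, -10.8], [77, -575, 0, 0, 0, -10.8], [77, -575, 0, 0, 0, -10.8], [77, -575, 0, 0, 0, -10.8], [77, -575, 0, 0, 0, -10.8], [77, -575, 0, 0, 0, -10.8], [77, -575, 0, 0, 0, -10.8], [77, -575, 0, 0, 0, -10.8], [77, -575, 0, 0, 0, -10.8], [77, -575, 0, 0, 0, -10.8], [77, -575, 0, 0, 0, -10.8], [77, -575, 0, 0, 0, -10.8], [77, -575, 0, 0, 0, -10.8]],
], fingers=0.8)

```text
time: 28.9
position: [0.583, 0.365, 0.2381]
tool_rot: [0.707, 0.707, -0.0, -0.0]
ft_force: [0.3, -0.3, 1.0]
grip_width: 0.0695
```

```bash
echo "77 -575 0 0 0 -10.8">>cmd.txt; python3 -c "
from cm import *
from rig import robot
c=robot.camera('wrist');pickle.dump(c,open('w14.pkl','wb'));cv2.imwrite('pics/w14.png',c['color'][:,:,::-1])
plan();P=cloud(c)
for lo in(.006,.010,.014):
  s=(P[...,2]>lo)&(P[...,2]<.04);l=cv2.connectedComponents(s[150:285,270:355].astype(np.uint8))[1];i=np.bincount(l[l>0]).argmax();q=P[150:285,270:355][l==i];print(lo,rect(q[:,:2]),len(q),np.percentile(q[:,2],[50,95]).round(4))
go((582,366,84,90))"
```

```text
now [583.1 365.3 238.4] psi 90.0 t 28.95 w 69.6 F [0.4 0.1 0.4]
0.006 [582.7 364.9  62.5  23.9  86.4] 1770 [0.0149 0.0222]
0.01 [582.7 365.   62.3  23.9  86.4] 1759 [0.015  0.0222]
0.014 [583.  370.1  52.1  23.9  86.4] 1221 [0.0188 0.0225]
cmd [582.4 366.4 238. ] psi 90.12
(582, 366, 84, 90) [-0.4, -0.4, 154.0, 0.0, 0.0, 0.01] rows>= 3.1
```

View pics/w14.png

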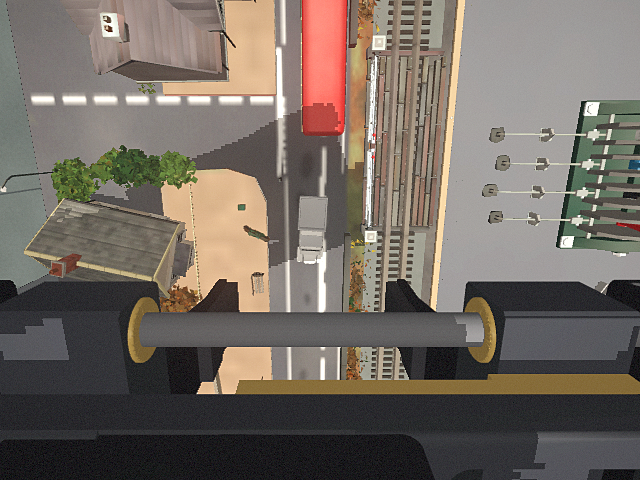

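```bash
python3 -c "
from cm import *
c=pickle.load(open('w14.pkl','rb'));P=cloud(c)
m=(abs(P[...,1]-.365)<.02)&(c['depth']>0)&(P[...,2]<.15)
for x in np.arange(.535,.70,.005):
  q=P[m&(abs(P[...,0]-x)<.0025)];print(round(x,3),(1000*q[:,2].max()).round(0) if len(q) else None,end='; ')
go((582.7,365,110,86.4),(582.7,365,79,86.4))"
```

```text
0.535 16.0; 0.54 14.0; 0.545 12.0; 0.55 2.0; 0.555 2.0; 0.56 3.0; 0.565 3.0; 0.57 25.0; 0.575 25.0; 0.58 24.0; 0.585 24.0; 0.59 25.0; 0.595 24.0; 0.6 2.0; 0.605 3.0; 0.61 16.0; 0.615 17.0; 0.62 5.0; 0.625 37.0; 0.63 39.0; 0.635 39.0; 0.64 8.0; 0.645 8.0; 0.65 12.0; 0.655 11.0; 0.66 7.0; 0.665 12.0; 0.67 12.0; 0.675 8.0; 0.68 8.0; 0.685 8.0; 0.69 7.0; 0.695 6.0; cmd [582.4 366.4 238. ] psi 90.12
(582.7, 365, 110, 86.4) [-1.4, 0.3, 128.0, 0.0, 0.0, 0.46] rows>= 2.6
(582.7, 365, 79, 86.4) [-1.4, 0.3, 159.0, 0.0, 0.0, 0.46] rows>= 3.2
```

```bash
python3 -c "
from cm import *
c=pickle.load(open('w14.pkl','rb'));P=cloud(c);d=(c['depth']>0)
Y=np.arange(.335,.40,.006);print('     ',*(f'{1000*y:4.0f}' for y in Y))
for x in np.arange(.598,.626,.002):
  print(f'{x:.3f}',*(f'{1000*np.max(P[d&(abs(P[...,0]-x)<.001)&(abs(P[...,1]-y)<.003)][:,2],initial=-.001):4.0f}' for y in Y))
c=pickle.load(open('w13.pkl','rb'))
"
```

```text
335  341  347  353  359  365  371  377  383  389  395
0.598    2    1    2    2    1    2    2    2    2  290  291
0.600    2    2    1    2    2    2    2    2    2  290  291
0.602    3    2    2    2    3    2    1    2  282  283  283
0.604    2    2    2    2    2    2    2    1  283  283  282
0.606    1    2    1    2    2    2    2    2  283  283  282
0.608    2    1    3    2    2    2    2    1  282  283  282
0.610    2    2    2    3    2    2    1    2  282  283  282
0.612   16   17   17   17   17    1    1    2  282  283  282
0.614   17   17   17   17   17    2    2    2  282  283  282
0.616   17   17   17   17   17    2    2    2  282  283  282
0.618   -1   16   17  216  219  219  219  202  282  283  282
0.620    2    2    2    3  219  219  219  201  282  283  283
0.622    2    2  251  257  263  263  241  250  282  283  282
0.624    5    3  251  256  262  263  240  249  283  283  281
0.626    3    1    2    6  263  263   37  236  283  282  283
```

A 17 mm wall at x≈0.611–0.617 ends at y≈0.362. I'll grip 11 mm behind the pickup's middle, on the bed sides, with a narrow opening so the fingers clear it.

```bash
python3 -c "
from cm import *
go((583,376,110,86.4),(583,376,79,86.4))"
```

```text
cmd [582.4 366.4 238. ] psi 90.12
(583, 376, 110, 86.4) [9.6, 0.6, 128.0, 0.0, 0.0, 0.46] rows>= 2.6
(583, 376, 79, 86.4) [9.6, 0.6, 159.0, 0.0, 0.0, 0.46] rows>= 3.2
```

Call:
carry_out([
  [[10, 1, 80, 0, 0, 0.46], [10, 1, 80, 0, 0, 0.46], [10, 1, 80, 0, 0, 0.46], [10, 1, 105, 0, 0, 0.46], [10, 1, 125, 0, 0, 0.46], [10, 1, 125, 0, 0, 0.46], [10, 1, 135, 0, 0, 0.46], [10, 1, 145, 0, 0, 0.46], [10, 1, 153, 0, 0, 0.46], [10, 1, 159, 0, 0, 0.46], [10, 1, 159, 0, 0, 0.46], [10, 1, 159, 0, 0, 0.46]],
], fingers=0.4)

```text
time: 30.15
position: [0.5837, 0.3766, 0.0792]
tool_rot: [0.729, 0.685, -0.0, -0.0]
ft_force: [0.0, -0.6, -0.7]
grip_width: 0.0344
```

Call:
carry_out([
  [[0, 0, 0, 0, 0, 0], [0, 0, 0, 0, 0, 0], [0, 0, 0, 0, 0, 0], [0, 0, 0, 0, 0, 0], [0, 0, 0, 0, 0, 0], [0, 0, -15, 0, 0, 0], [0, 0, -50, 0, 0, 0], [0, 0, -100, 0, 0, 0], [0, 0, -140, 0, 0, 0], [0, 0, -140, 0, 0, 0]],
], fingers=0, grip_force=12)

```text
time: 31.15
position: [0.5872, 0.3782, 0.228]
tool_rot: [0.729, 0.685, 0.007, 0.003]
ft_force: [0.1, 0.2, 0.7]
grip_width: 0.0244
```

```bash
echo "10 1 159 0 0 .46
0 0 -140 0 0 0">>cmd.txt; python3 -c "
from cm import *
from rig import robot
c=robot.camera('wrist');pickle.dump(c,open('w15.pkl','wb'));cv2.imwrite('pics/w15.png',c['color'][:,:,::-1])
plan();P=cloud(c)
print([P[v,312].round(4).tolist() for v in range(236,284,4)])
a=np.radians(93.6);w=np.array([571.8,-133.4])+11.5*np.array([np.cos(a),np.sin(a)])
go((*w,220,93.6),(*w,84,93.6))"
```

```text
now [585.6 377.4 224.5] psi 86.4 t 31.2 w 24.5 F [-0.3 -0.5  0.1]
[[0.5906, 0.3743, 0.0005], [0.5904, 0.3706, 0.0007], [0.5902, 0.367, 0.001], [0.5899, 0.3635, 0.0016], [0.5897, 0.3595, 0.0009], [0.5895, 0.3556, 0.0005], [0.5892, 0.3518, 0.0004], [0.589, 0.3483, 0.0015], [0.5896, 0.3974, 0.1637], [0.5896, 0.3972, 0.1687], [0.5894, 0.3931, 0.1623], [0.5893, 0.391, 0.1621]]
cmd [583.4 376.4 219. ] psi 86.44
(np.float64(571.0779090254129), np.float64(-121.92269262307488), 220, 93.6) [-498.1, 18.7, -1.0, 0.0, 0.0, -0.9] rows>= 10.0
(np.float64(571.0779090254129), np.float64(-121.92269262307488), 84, 93.6) [-498.1, 18.7, 135.0, 0.0, 0.0, -0.9] rows>= 10.3
```

Call:
carry_out([
  [[-498, 19, 0, 0, 0, -0.9], [-498, 19, 0, 0, 0, -0.9], [-498, 19, 0, 0, 0, -0.9], [-498, 19, 0, 0, 0, -0.9], [-498, 19, 0, 0, 0, -0.9], [-498, 19, 0, 0, 0, -0.9], [-498, 19, 0, 0, 0, -0.9], [-498, 19, 0, 0, 0, -0.9], [-498, 19, 0, 0, 0, -0.9], [-498, 19, 0, 0, 0, -0.9], [-498, 19, 0, 0, 0, -0.9], [-498, 19, 40, 0, 0, -0.9], [-498, 19, 80, 0, 0, -0.9], [-498, 19, 100, 0, 0, -0.9], [-498, 19, 100, 0, 0, -0.9], [-498, 19, 100, 0, 0, -0.9]],
])

```text
time: 32.8
position: [0.5713, -0.121, 0.1187]
tool_rot: [0.684, 0.729, -0.0, -0.001]
ft_force: [0.1, 0.1, -1.2]
grip_width: 0.0249
```

Call:
carry_out([
  [[0, 0, 12, 0, 0, 0], [0, 0, 24, 0, 0, 0], [0, 0, 30, 0, 0, 0], [0, 0, 36, 0, 0, 0], [0, 0, 36, 0, 0, 0], [0, 0, 36, 0, 0, 0], [0, 0, 36, 0, 0, 0]],
])

```text
time: 33.5
position: [0.5718, -0.1217, 0.0834]
tool_rot: [0.684, 0.729, 0.0, 0.0]
ft_force: [0.0, 0.3, 0.1]
grip_width: 0.0245
```

Call:
carry_out([
  [[0, 0, 0, 0, 0, 0], [0, 0, 0, 0, 0, 0], [0, 0, 0, 0, 0, 0], [0, 0, 0, 0, 0, 0], [0, 0, -10, 0, 0, 0], [0, 0, -40, 0, 0, 0], [0, 0, -90, 0, 0, 0], [0, 0, -140, 0, 0, 0], [0, 0, -180, 0, 0, 0], [0, 0, -180, 0, 0, 0], [0, 0, -180, 0, 0, 0]],
], fingers=0.4)

```text
time: 34.6
position: [0.5719, -0.1217, 0.2651]
tool_rot: [0.684, 0.729, 0.001, 0.002]
ft_force: [-0.0, -1.1, -0.1]
grip_width: 0.035
```

```bash
echo "-498 19 100 0 0 -.9
0 0 36 0 0 0
0 0 -180 0 0 0">>cmd.txt; python3 -c "
from cm import *
from rig import robot
c=robot.camera('wrist');pickle.dump(c,open('w16.pkl','wb'));cv2.imwrite('pics/w16.png',c['color'][:,:,::-1])
plan();P=cloud(c)
s=(P[...,2]>.0135)&(P[...,2]<.06)&(abs(P[...,0]-.572)<.022)&(abs(P[...,1]+.134)<.045);q=P[s];print(rect(q[:,:2]),len(q),np.percentile(q[:,2],[50,95,99]).round(4))
"
```

```text
now [ 571.1 -121.4  263.4] psi 93.6 t 34.65 w 34.7 F [-1.1 -0.2 -0.8]
[ 571.9 -126.2   74.5   27.    97.6] 1483 [0.0182 0.0251 0.0262]
```

View pics/w16.png

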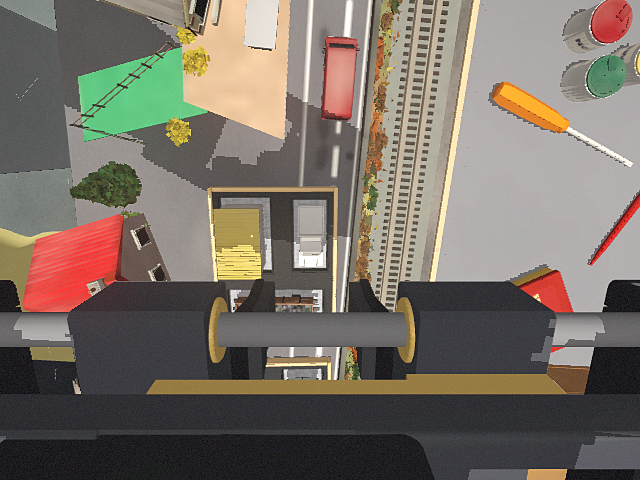

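The pickup is seated at (310,234). Last comes a numeric check of everything from the top and scene cameras, including the bystanders.

Run:
```python
from cm import *
from rig import robot
d0=pickle.load(open('c0.pkl','rb'))
c=robot.camera('top');c0=d0['top'];P=cloud(c)
for n,w in dict(van=(343,370,234,248),bus=(140,190,224,244)).items():
    for k in(c0,c):
        h=cv2.cvtColor(k['color'],cv2.COLOR_RGB2HSV);blob(k,((h[...,0]<8)|(h[...,0]>170))&(h[...,1]>110),w,.035,n)
def tr(o,yaw,p): 
    a=np.radians(yaw);e=np.array(p[:2])-o;return np.round([e[0]*np.cos(a)+e[1]*np.sin(a),-e[0]*np.sin(a)+e[1]*np.cos(a)],1)
G=((546,-340.3),4.9);C=((538.9,-165.8),3.7)   # wrist-based tray frames
for f,n,t,(x,y),(lx,ly),lo,hz in [('w7','lorry',G,(577,-337),(25,64),.022,.06),('w7','ewagon',G,(514,-342),(25,55),.022,.06),('w13','cwagon',C,(542,-213),(55,25),.022,.06),('w10','hut',C,(509,-138),(28,45),.03,.06),('w16','pickup',C,(572,-133.5),(16,38),.0145,.04)]:
    k=pickle.load(open(f+'.pkl','rb'));Q=cloud(k);s=(abs(Q[...,0]*1000-x)<lx)&(abs(Q[...,1]*1000-y)<ly)&(Q[...,2]>lo)&(Q[...,2]<hz)
    v,u=np.nonzero(s);s2=s&(np.mgrid[:480,:640][0]<281);r=rect(Q[s2][:,:2]);print(n,r,'tray xy',tr(t[0],t[1],r[:2]),'top z',np.percentile(Q[s2][:,2],97).round(4))
print(robot.get_obs()['time'])
```

```text
van [585.5   6.6  60.1  23.6  91.5] 214
van [585.6   5.3  62.7  23.6  91.5] 213
bus [591.5 497.7 122.3  37.1  89.7] 635
bus [591.4 497.7 122.3  37.   89.7] 633
lorry [ 577.6 -330.6   87.7   33.2   95.7] tray xy [32.3  7. ] top z 0.045
ewagon [ 514.3 -340.7   74.4   30.9   93.9] tray xy [-31.6   2.3] top z 0.0362
cwagon [ 542.3 -211.3   74.9   30.9    3.4] tray xy [  0.5 -45.6] top z 0.0337
hut [ 507.9 -138.2   64.9   39.6   93.3] tray xy [-29.2  29.5] top z 0.0448
pickup [ 572.5 -132.7   61.3   23.5   93.4] tray xy [35.7 30.9] top z 0.0255
34.7
```

```bash
python3 -c "
from rig import robot
print(robot.hand_in())"
```

```text
the job is handed in; nothing more can be done
None
```

I put all five models into their cut-outs and handed the job in at about 34.7 s of the 118 s; no verdict is reported.

**Placement:** My last wrist-camera measurements put every model within about 2 mm of its cut-out centre. All sit lengthwise to about 2°, and their top heights match models resting on the 3 mm floor.

| Model | Offset from cut-out centre (tray x, y) | Top height measured |
|---|---|---|
| Box lorry | +1.3, about +1 mm | 45 mm |
| Empty wagon | +0.4, +2.3 mm | 36 mm |
| Coal wagon | +0.5, +1.4 mm | 34 mm |
| Hut | −1.7, −0.5 mm | 45 mm |
| Pickup | +0.7, +0.9 mm | 25.5 mm |

**Bystanders:** The van and bus showed no movement beyond about 1 mm. The arm was clear of everything at hand-in.

**Checks that disagreed:**
- **Camera difference:** The top camera gave tray positions about 2 mm off the wrist camera in y. I used the wrist values, since two wrist views at different angles agreed.
- **Lorry position:** The final lorry measurement was cut short by the gripper (88 mm of its 99 mm length showed) and read +7 mm in y. I worked out its y offset from the rear edge instead.
- **Picture count:** I viewed 16 pictures, two over the budget of 14.

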